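# Clamp a batch of perfume bottles with a cam and spot-check their height

## Robot

A 6-joint arm with a two-finger parallel gripper is mounted at the origin on the work surface. World frame = base frame: x ahead of the robot, y to its left, z up, the work surface at z = 0. Lengths are in m, angles in rad, forces in N, time in s.
With the tool pointing down it reaches from about 0.35 to 0.775 m from the base axis. Payload 5.5 kg.
Tool frame: the origin (TCP) lies at the very end of the fingers, on their centre line; the grasp point (between the pads) lies env.grasp_offset behind it (env.grasp_offset is the distance from the TCP to the grasp point, in m); x points along the fingers, y is the direction in which the jaws open and shut, and the axes are right-handed (so a half turn about x gives the same grasp; the last joint's range is limited). The gripper opens to 85 mm and grips with 20 to 120 N. Pads are 22 mm wide; open, the fingers measure 114 mm over their backs; the gripper's body (76 mm by 85 mm) begins 54 mm behind the grasp point. The pads swing forward as they close: fully open they stand 13 mm farther back than shut.
Start: joints at [-1.298, 0.313, 0.046, 1.304, 0, 1.431], TCP at [0.231, -0.527, 0.231] pointing down, gripper open.
Joint ranges: [-2.76, 2.76], [-0.86, 1.69], [-1.03, 1.26], [-2.2, 2.34], [-1.47, 1.5], [-3.14, 3.14]. Speed limits (rad/s): [2.57, 2.57, 3.14, 3.14, 3.14, 3.14].

## Interface

Orientations are given as a unit quaternion [w, x, y, z].
In Python, from workcell import get_state, viewer, job, env gives the robot as it stands.
- The arm moves only by the tool send_rows, never from a script. Its argument "plan" is a list of rows, each a list of 6 numbers: the shift along the tool's x, y, z in mm, then the turn, a rotation vector about the tool's x, y, z in degrees. A call has exactly 10 rows; each row is the pose to reach, as a shift and turn from the pose commanded when the call began, along the tool's axes at that moment; what a row does not reach only later rows make up. A row lasts 1/8 s, in which the tool goes at most 62.5 mm and 10.7 degrees, less where a joint would pass 70% of its speed; a pose out of reach is approached as far as the arm can. A call with a gripper value outside its range is refused whole. "claw" is the finger opening in mm, from 0 to 85.4, set as the call begins (left out, the last holds). The fingers move at their own pace and stop on an object; "newtons" is the grip in N (left out, the last holds). Time passes only in rows, so rows that repeat a pose let the fingers close, or fill a call up. It gives the time, the measured TCP pose, the force and the opening at its end, in the units of the state.
- get_state(): the state, without advancing time (a new reading comes with each control period).
- viewer.read_camera(name): name is "scene" or "top" or "wrist"; returns a dict with "frame" (420x560x3 uint8, blue, green, red), "mtx" (3x3 intrinsics, pixels), "k1" (the pictures are not rectified: a ray, as slopes to the right and down, at radius r is drawn at 1 + k1 r^2 times it, then the intrinsics apply), "rvec" (rotation vector, rad) and "tvec" (3), from world to camera coordinates, as OpenCV has them. Camera axes: x right, y down, z forward; pixel columns grow to the right and rows downward; lengths in m; the calibration is good to about 2 mm. A picture is of the moment at which its call begins. There is no depth.
- job.hand_in(): hands the job in, once; it reports no verdict.
The state is a dict: "clock": time; "joint_pos": joint angles; "qvel": joint speeds; "tau": joint torques, N m; "tcp_pos": TCP position; "orientation": TCP orientation; "wrist_force": force on the tool from outside, world axes, zero at the start; "ft_torque": the same for the moment, N m; "finger_gap": finger opening in m.
Only numpy, scipy, OpenCV 4.12 (cv2) and the standard library are available. Lean on these libraries where they do the work, as an engineer would, in place of code of your own. Each camera call takes 0.05 s, during which the arm holds its last target.

## Task

Swing the cam lever of the bottle cradle fully back to open it, then stand all the squat flat-capped bottles upright in a row in the cradle's channel and turn the cam until its high point is on the sprung follower, so that the row is clamped. Spot-check any one bottle by standing the bridge gauge squarely on the cradle's two rails with its sprung foot on the middle of that bottle's cap, then put the gauge back upright on its cork mat and leave the bottles clamped. Do not knock over any of the dropper bottles standing about.

Things in the scene. Friction and masses are not known exactly. Their poses are not given: they have to be found in the camera images.
- cradle: Fixed clamping cradle: aluminium base plate 225 x 270 x 10 mm. Origin: on the table, under the plate. Its x points from the cam across the channel, y along the channel, z up. Far steel fence: x 72 to 106 mm. Near steel rail: x -18 to 14 mm (a bridge; the follower bar slides below it). Both: y -135 to 135 mm, top at z 34 mm, level, for the gauge to stand on. Cam side: -x.
- channel (a point): Middle of the open channel's floor (plate top): x 44, y 0, z 10 mm in the cradle's frame. Open, the channel runs from x 17.5 mm (face of the white shoe, 230 mm long, z 13 to 27 mm) to the fence at x 72; end stops, z 34 mm tall, close it at y +-125. Clamping pushes the bottles to x 50 mm against the fence. The shoe sits on its own spring (9 N).
- cam_axis (a point): Foot of the cam's upright axis: x -57.8, y 0, z 10 mm in the cradle's frame. In that frame the lever points at angle (pi/2 + 2.6 - cam value) from +x towards +y: it sweeps over the -x side, away from the bottles.
- cam (a joint): Angle (rad) of a brass eccentric disc, 52 mm across, 7 mm off its axis, with a 70 mm steel lever. 0 = fully open (stop); grows clockwise seen from above; at 2.6 its high point is on the follower and the lever points along the cradle's +y; the stop, 3.1, is past the high point: the clamp slackens again. Stiff (0.15 N m, 2 to 4 N at the knob), stays where left. Starts about halfway.
- cam_knob (a point): Centre of the top of the lever's upright round knob: 22 mm diameter, 57 mm tall (z 36 to 93 mm in the cradle's frame), 70 mm from the cam axis. The knob does not spin on the lever: it turns within the fingers or the hand turns with it.
- follower (a joint): Travel of the sprung follower bar (m): 0 = cam open, 0.0132 = on the cam's high point. A spring keeps its ball nose on the cam. Moves along the cradle's +x.
- gauge: Loose bridge-shaped height gauge, 0.28 kg. Origin: midway between its feet, at their underside. Legs at x +-42 mm (12 mm in x, 44 in y, 80 tall) under a beam 100 x 44 mm (z 79 to 93); above it a black square grip 30 x 30 mm (z 92 to 140), sides along x and y. x runs from leg to leg and lies across the channel when it stands on the rails, one foot on each; either way round.
- gauge_foot (a joint): Reading of the gauge (m): 0 = sprung foot fully out, grows as it is pushed up into the beam, to 0.03. About 1 N at 0.014. Standing on the rails over a bottle it reads 0.014.
- gauge_tip (a point): Centre of the underside of the gauge's foot, a steel disc 22 mm across on the gauge's z axis; 42 mm above the gauge's origin when the foot is fully out.
- mat: Fixed cork mat 160 x 120 x 4 mm on which the gauge stands at the start and in the end. Origin: centre of its underside. Beside the cradle, left or right.
- dropper1: Bystander: tall amber dropper bottle, 34 mm across, 108 mm tall, origin at the centre of its underside.
- dropper2: Bystander: another such dropper bottle.
- dropper3: Bystander: another such dropper bottle, with a white bulb.
- bottle1: Loose squat amber glass bottle with a flat black cap, one of two to four alike (None if absent): body 44 mm diameter and 62 mm tall, cap 30 mm diameter, 80 mm tall in all, about 0.14 kg. Origin: centre of its underside. Smooth heavy foot: slides easily (friction about 0.35) rather than tipping. Starts upright on the table, on a white paper blotter 1 mm thick (look only).
- bottle2: Loose squat amber glass bottle with a flat black cap, one of two to four alike (None if absent): body 44 mm diameter and 62 mm tall, cap 30 mm diameter, 80 mm tall in all, about 0.14 kg. Origin: centre of its underside. Smooth heavy foot: slides easily (friction about 0.35) rather than tipping. Starts upright on the table, on a white paper blotter 1 mm thick (look only).
- bottle3: Loose squat amber glass bottle with a flat black cap, one of two to four alike (None if absent): body 44 mm diameter and 62 mm tall, cap 30 mm diameter, 80 mm tall in all, about 0.14 kg. Origin: centre of its underside. Smooth heavy foot: slides easily (friction about 0.35) rather than tipping. Starts upright on the table, on a white paper blotter 1 mm thick (look only).
- bottle4: Loose squat amber glass bottle with a flat black cap, one of two to four alike (None if absent): body 44 mm diameter and 62 mm tall, cap 30 mm diameter, 80 mm tall in all, about 0.14 kg. Origin: centre of its underside. Smooth heavy foot: slides easily (friction about 0.35) rather than tipping. Starts upright on the table, on a white paper blotter 1 mm thick (look only).

How it is judged:
By the outcome, as a careful person would: the job done as asked, in the order asked, and still so for the second after the job is handed in, with the robot touching nothing.
Of bottle1, bottle2, bottle3, bottle4 only 2 to 4 are there at a start; the rules pass over those that are not, and their reading is None.
At some moment in a run one of bottle1, bottle2, bottle3, bottle4 may be knocked a few centimetres aside while the robot is not near it.
It also fails if it takes over 210 s, if anything falls off the work surface, if the arm or the gripper's body presses on something with over 40 N, if the wrist force passes 120 N, or if a joint passes its speed limit or range.

## Working session

There is one attempt and no reset: what is moved stays moved. The work goes in short steps, Python scripts to look and compute and a tool call to move; the robot and the scene stay as the last step left them, time stands still between calls to the robot, and variables do not carry over. Pictures are saved under pics/ and viewed, and the job is handed in when it is done.

Besides the shell and the picture viewer there is one more tool, called after "Emit:" as name(argument=value, ...), one argument or row to a line, values as JSON. send_rows: Moves the arm, as the interface text tells. Its arguments: {"type":"object","properties":{"plan":{"type":"array"},"claw":{"type":"number"},"newtons":{"type":"number"}},"required":["plan"]}

```bash
ls; mkdir -p pics; python3 - <<'E'
from workcell import get_state, viewer, job, env
import cv2
print(get_state()); print(env.grasp_offset)
for n in ["scene","top","wrist"]:
    c=viewer.read_camera(n); cv2.imwrite(f"pics/{n}0.png",c["frame"])
    print(n,c["mtx"].tolist(),c["k1"],c["rvec"],c["tvec"])
E
```

```text
pics
{'clock': 0.0, 'joint_pos': array([-1.29761761e+00,  3.13982930e-01,  4.49743465e-02,  1.30359169e+00,
        6.18583982e-06,  1.43120856e+00]), 'qvel': array([ 5.08786697e-05,  1.24641411e-03, -4.99739682e-04,  9.00774845e-05,
        2.49875217e-04, -5.74952235e-04]), 'tau': array([ 2.31812141e-03, -4.80631542e+01,  2.98531544e+01,  1.94945204e-02,
       -1.54982706e-05, -3.31579724e-07]), 'tcp_pos': array([ 0.23051894, -0.52621336,  0.23041691]), 'orientation': array([-0.14426463, -0.69206022, -0.14553766,  0.692141  ]), 'wrist_force': array([ 0.52371607, -0.32898973, -0.11067609]), 'ft_torque': array([-0.01885509, -0.01237138,  0.0586914 ]), 'finger_gap': 0.08526267945236772}
0.0187
scene [[515.7635770237247, 0.0, 280.53704470274954], [0.0, 515.7635770237247, 207.78458168227598], [0.0, 0.0, 1.0]] -0.00943834539674076 [ 1.73151215  1.95780183 -0.69253603] [ 0.06784386 -0.36945367  1.6080261 ]
top [[406.9598034028466, 0.0, 272.7990936819024], [0.0, 406.9598034028466, 206.00933452168798], [0.0, 0.0, 1.0]] -0.07323246151649856 [ 2.18429097 -2.17696354  0.06018966] [0.00265007 0.54341513 1.02059687]
wrist [[367.51569978693624, 0.0, 280.7319364895438], [0.0, 367.51569978693624, 211.97846984111428], [0.0, 0.0, 1.0]] -0.07196579940677986 [-2.40560206  1.57158312  0.24951739] [-0.573275   -0.0401335   0.38128547]
```

View pics/top0.png

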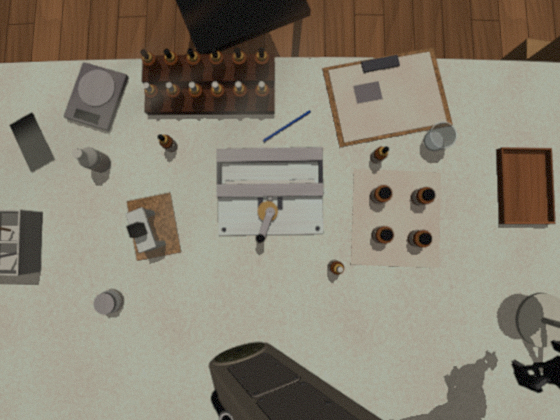

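View pics/scene0.png

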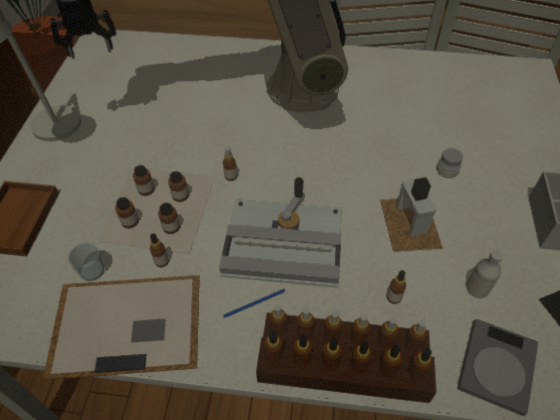

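View pics/wrist0.png

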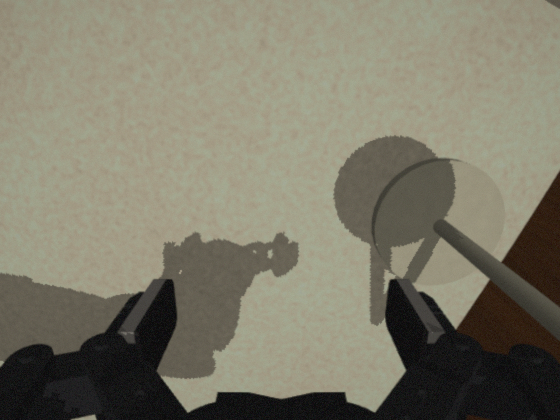

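```bash
cat > h.py <<'E'
from workcell import get_state, viewer, job, env
import cv2, numpy as np
from scipy.spatial.transform import Rotation as R
def cam(n): return viewer.read_camera(n)
def p2w(c,uv,z):
    uv=np.array(uv,float).reshape(-1,1,2)
    s=cv2.undistortPoints(uv,c["mtx"],np.array([c["k1"],0,0,0.]))[:,0]
    Rm=cv2.Rodrigues(np.array(c["rvec"],float))[0]; t=np.array(c["tvec"]).ravel()
    o=-Rm.T@t; d=np.c_[s,np.ones(len(s))]@Rm
    return o+d*((z-o[2])/d[:,2])[:,None]
def w2p(c,P):
    return cv2.projectPoints(np.array(P,float).reshape(-1,1,3),np.array(c["rvec"],float),np.array(c["tvec"],float),c["mtx"],np.array([c["k1"],0,0,0.]))[0][:,0]
def crop(c,x0,y0,x1,y1,k,name):
    cv2.imwrite("pics/"+name,cv2.resize(c["frame"][y0:y1,x0:x1],None,fx=k,fy=k,interpolation=cv2.INTER_CUBIC))
def st():
    s=get_state(); r=R.from_quat(np.roll(s["orientation"],-1)); return s,np.array(s["tcp_pos"]),r
def rel(target,rt=None):
    """shift in tool axes mm and rotvec deg from current measured pose to target"""
    s,p,r=st(); d=r.inv().apply(np.array(target)-p)*1000
    rv=np.zeros(3) if rt is None else (r.inv()*rt).as_rotvec(degrees=True)
    return d.round(1),rv.round(1)
def down(yaw):  # tool x down, jaw axis y at yaw from world x
    x=np.array([0,0,-1.]); y=np.array([np.cos(yaw),np.sin(yaw),0]); z=np.cross(x,y)
    return R.from_matrix(np.c_[x,y,z])
E
python3 - <<'E'
from h import *
c=cam("top"); np.save("top0.npy",c,allow_pickle=True)
crop(c,200,130,360,290,5,"t_cr.png"); crop(c,340,140,460,280,4,"t_bo.png"); crop(c,110,110,230,280,4,"t_ma.png")
s,p,r=st(); print(r.as_matrix().round(3))
E
```

```text
[[-0.     0.401 -0.916]
 [ 0.001 -0.916 -0.401]
 [-1.    -0.001 -0.   ]]
```

View pics/t_cr.png

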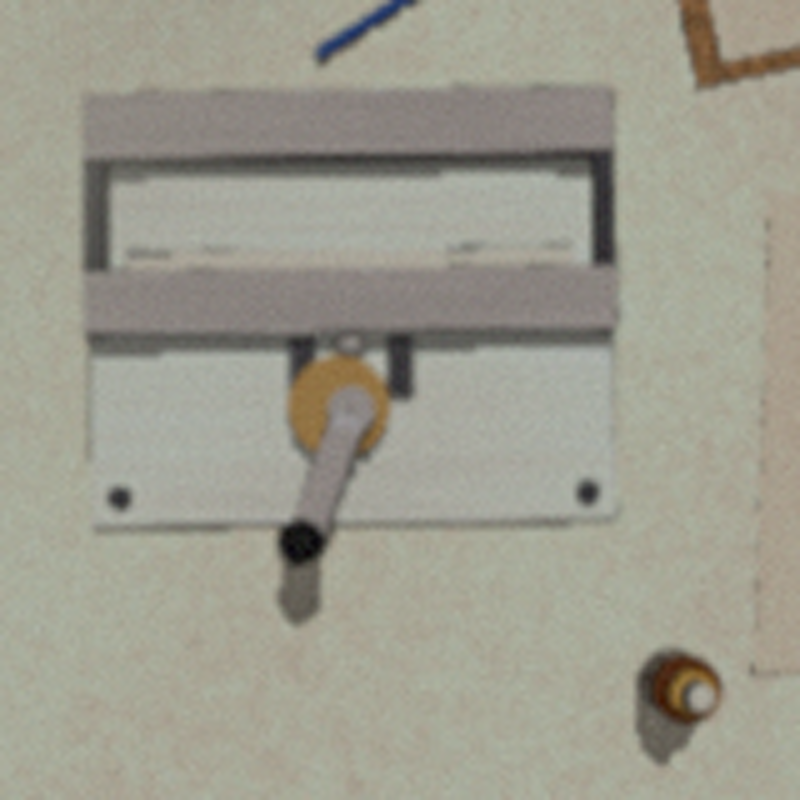

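View pics/t_bo.png

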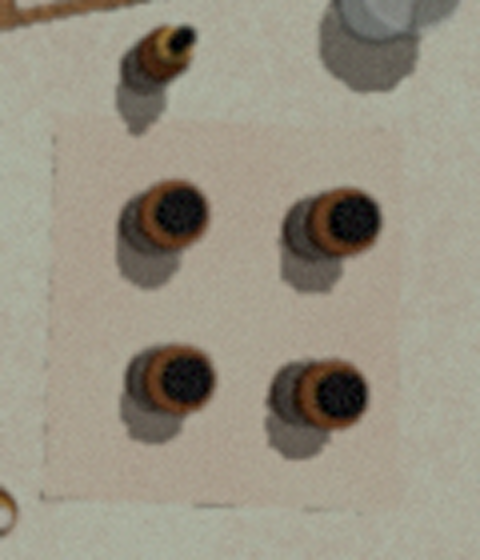

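View pics/t_ma.png

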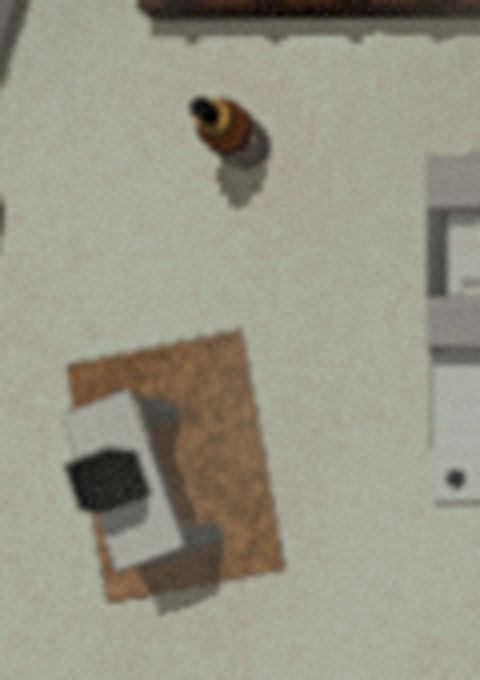

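```bash
python3 - <<'E'
from h import *
c=np.load("top0.npy",allow_pickle=True).item()
def m(pts,x0,y0,k): return [((x+.5)/k-.5+x0,(y+.5)/k-.5+y0) for x,y in pts]
# cradle top corners
img=m([(85,95),(613,88),(87,333),(617,328)],200,130,5)
W=p2w(c,img,0.034)[:,:2]; L=np.array([(106,135),(106,-135),(-18,135),(-18,-135)])/1000
lm=L.mean(0);wm=W.mean(0);H=(L-lm).T@(W-wm);th=np.arctan2(H[0,1]-H[1,0],H[0,0]+H[1,1])
Rm=np.array([[np.cos(th),-np.sin(th)],[np.sin(th),np.cos(th)]]);o=wm-Rm@lm
print("cradle",o,th,"res mm",((W-(L@Rm.T+o))*1000).round(1).tolist())
def loc(w): return (w[:,:2]-o)@Rm
k=p2w(c,m([(301,541)],200,130,5),0.093);print("knob",k,loc(k))
b=p2w(c,m([(181,211),(354,220),(187,379),(340,395)],340,140,4),0.080);print("caps",b.round(4))
print("droppers",p2w(c,m([(697,700)],200,130,5),.108),p2w(c,m([(181,40)],340,140,4),.108),p2w(c,m([(205,107)],110,110,4),.108))
print("grip top",p2w(c,m([(68,468),(107,448),(148,465)],110,110,4),.14).round(4), "beam",p2w(c,m([(65,410),(132,390),(185,547),(117,571)],110,110,4),.093).round(4))
print("mat",p2w(c,m([(68,366),(241,330),(284,570),(107,602)],110,110,4),.004).round(4))
np.savez("cr.npz",o=o,th=th)
for n,l in dict(chan=(44,0),cl=(50,0),axis=(-57.8,0)).items(): print(n,(Rm@np.array(l)/1000+o))
E
```

```text
cradle [0.58554052 0.01208498] 0.01383543440500215 res mm [[-0.9, -0.3], [-0.8, 0.6], [1.1, -1.4], [0.6, 1.1]]
knob [[0.46305971 0.03390004 0.093     ]] [[-0.12216728  0.02350749]]
caps [[ 0.573  -0.2666  0.08  ]
 [ 0.5679 -0.3723  0.08  ]
 [ 0.4719 -0.2688  0.08  ]
 [ 0.4623 -0.3616  0.08  ]]
droppers [[ 0.39038675 -0.15032037  0.108     ]] [[ 0.67166398 -0.26109844  0.108     ]] [[0.70317774 0.27121073 0.108     ]]
grip top [[0.4871 0.3359 0.14  ]
 [0.4986 0.3134 0.14  ]
 [0.4891 0.2894 0.14  ]] beam [[0.5226 0.3564 0.093 ]
 [0.5347 0.3156 0.093 ]
 [0.4413 0.2813 0.093 ]
 [0.4267 0.3222 0.093 ]]
mat [[0.5561 0.389  0.004 ]
 [0.58   0.2741 0.004 ]
 [0.424  0.2428 0.004 ]
 [0.4022 0.3591 0.004 ]]
chan [0.62953631 0.01269372]
cl [0.63553574 0.01277673]
axis [0.52774605 0.01128532]
```

```bash
cat >> h.py <<'E'
z=np.load("cr.npz"); O=z["o"]; TH=float(z["th"])
def l2w(x,y,zz): # cradle mm -> world
    c,s=np.cos(TH),np.sin(TH); return np.array([O[0]+(c*x-s*y)/1000,O[1]+(s*x+c*y)/1000,zz])
def knob(a,zz): # lever local angle
    return l2w(-57.8+70*np.cos(a),70*np.sin(a),zz)
E
python3 - <<'E'
from h import *
print(l2w(44,0,0)); print(rel([0.463,0.034,0.2],down(1.23)))
E
```

```text
[0.62953631 0.01269372 0.        ]
(array([  31.3, -420.1, -437.7]), array([-1.368e+02, -1.000e-01,  0.000e+00]))
```

Emit:
send_rows(
  plan=[
    [3,-42,-44,-10,0,0],
    [6,-84,-88,-20,0,0],
    [10,-126,-131,-30,0,0],
    [13,-168,-175,-40,0,0],
    [16,-210,-219,-50,0,0],
    [19,-252,-263,-60,0,0],
    [22,-294,-306,-70,0,0],
    [25,-336,-350,-80,0,0],
    [28,-378,-394,-90,0,0],
    [31,-420,-438,-100,0,0],
  ],
  claw=60,
)

```text
clock: 1.45
tcp_pos: [0.4639, 0.0357, 0.2003]
orientation: [0.625, 0.332, 0.624, -0.332]
wrist_force: [1.0, -0.6, 0.3]
finger_gap: 0.0599
```

```bash
python3 - <<'E'
from h import *
print(rel([0.463,0.034,0.054],down(1.23)))
s,p,r=st();print(s["joint_pos"],p)
c=cam("wrist");cv2.imwrite("pics/w1.png",c["frame"]);print(w2p(c,[[.463,.034,.093],[.463,.034,.036]]))
E
```

```text
(array([146.3,  -1.7,   0.8]), array([-36.5,   0. ,  -0. ]))
[-9.58664192e-02  1.13888343e-01 -2.83733742e-01  1.17240209e+00
 -3.11428245e-04  8.81771302e-01] [0.46389023 0.03566687 0.20033402]
[[278.1991274  211.28982051]
 [278.57415815 191.2788123 ]]
```

View pics/w1.png

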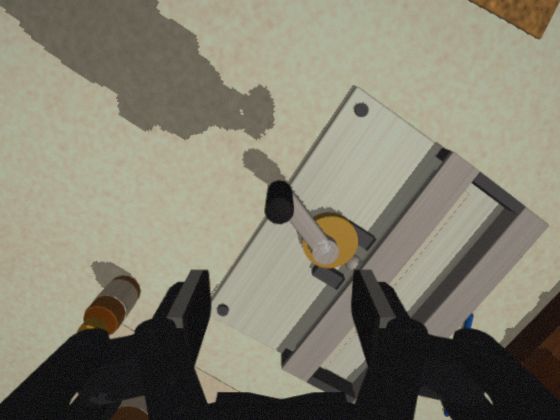

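Emit:
send_rows(
  plan=[
    [10,-1.7,0.8,-10,0,0],
    [30,-1.7,0.8,-20,0,0],
    [50,-1.7,0.8,-30,0,0],
    [70,-1.7,0.8,-36.5,0,0],
    [90,-1.7,0.8,-36.5,0,0],
    [110,-1.7,0.8,-36.5,0,0],
    [130,-1.7,0.8,-36.5,0,0],
    [146,-1.7,0.8,-36.5,0,0],
    [146,-1.7,0.8,-36.5,0,0],
    [146,-1.7,0.8,-36.5,0,0],
  ],
)

```text
clock: 2.75
tcp_pos: [0.4628, 0.032, 0.0548]
orientation: [0.697, 0.122, 0.696, -0.122]
wrist_force: [1.0, -1.0, -0.1]
finger_gap: 0.06
```

Emit:
send_rows(
  plan=[
    [0,0,0,0,0,0],
    [0,0,0,0,0,0],
    [0,0,0,0,0,0],
    [0,0,0,0,0,0],
    [0,0,0,0,0,0],
    [0,0,0,0,0,0],
    [0,0,0,0,0,0],
    [0,0,0,0,0,0],
    [0,0,0,0,0,0],
    [0,0,0,0,0,0],
  ],
  claw=15,
  newtons=20,
)

```text
clock: 4.0
tcp_pos: [0.4629, 0.0322, 0.0549]
orientation: [0.697, 0.122, 0.696, -0.122]
wrist_force: [-0.2, 0.7, 6.1]
finger_gap: 0.0216
```

```bash
python3 - <<'E'
from h import *
s,p,r=st();print(s["joint_pos"],p,s["wrist_force"],s["finger_gap"])
y=r.as_matrix()[:,1];yaw=np.arctan2(y[1],y[0]);ax=l2w(-57.8,0,0);d=p[:2]-ax[:2]
a0=np.arctan2(d[1],d[0])-TH;a0%=2*np.pi;print("lever ang",a0,np.linalg.norm(d),"cam",np.pi/2+2.6-a0,"yaw",yaw)
af=np.pi/2+2.6
for i in range(1,11):
    a=a0+(af+0.03-a0)*i/10
    t=knob(a,p[2]);sh=r.inv().apply(t-p)*1000
    print(sh.round(1).tolist(),round(-np.degrees(a-a0),1))
E
```

```text
[-1.03948938e-01  2.36225600e-01 -5.23449258e-01  8.09964211e-01
  3.32940713e-04  2.42196021e-01] [0.46290406 0.03224221 0.05489718] [-0.20314176  0.70781005  6.08388683] 0.021614726126831917
lever ang 2.8151548182189177 0.06814451443778123 cam 1.3556415085759785 yaw 1.2246518745557156
[-0.0, -9.7, -0.9] -7.9
[-0.0, -19.1, 1.5] -15.9
[-0.0, -28.1, 5.1] -23.8
[-0.0, -36.5, 9.9] -31.8
[-0.0, -44.2, 15.8] -39.7
[-0.0, -51.0, 22.7] -47.6
[-0.0, -56.7, 30.5] -55.6
[0.0, -61.4, 39.0] -63.5
[0.0, -64.8, 48.1] -71.5
[0.0, -66.9, 57.5] -79.4
```

Emit:
send_rows(
  plan=[
    [0,-9.7,-0.5,-7.9,0,0],
    [0,-19.1,1.5,-15.9,0,0],
    [0,-28.1,5.1,-23.8,0,0],
    [0,-36.5,9.9,-31.8,0,0],
    [0,-44.2,15.8,-39.7,0,0],
    [0,-51,22.7,-47.6,0,0],
    [0,-56.7,30.5,-55.6,0,0],
    [0,-61.4,39,-63.5,0,0],
    [0,-64.8,48.1,-71.5,0,0],
    [0,-67,57.5,-79,0,0],
  ],
)

```text
clock: 5.25
tcp_pos: [0.4947, -0.0505, 0.0549]
orientation: [0.615, -0.35, 0.614, 0.35]
wrist_force: [-12.6, 15.0, 10.4]
finger_gap: 0.0214
```

```bash
cat > lv.py <<'E'
from h import *
s,p,r=st();print(s["joint_pos"],p,s["wrist_force"],s["finger_gap"])
y=r.as_matrix()[:,1];yaw=np.arctan2(y[1],y[0]);ax=l2w(-57.8,0,0);d=p[:2]-ax[:2]
a0=np.arctan2(d[1],d[0])-TH;a0%=2*np.pi;print("lever ang",a0,np.linalg.norm(d),"cam",np.pi/2+2.6-a0,"yaw",yaw)
E
python3 lv.py
```

```text
[-2.63974206e-01  2.92687795e-01 -4.44355812e-01  8.32494615e-01
  1.21587494e-03 -1.30021024e+00] [ 0.49471196 -0.05046281  0.05489355] [-12.57971982  14.9534957   10.41252984] 0.021365918090703182
lever ang 4.207314080656976 0.07002916409510862 cam -0.03651775386208023 yaw 2.6070324587503824
```

Emit:
send_rows(
  plan=[
    [0,0,0,0,0,0],
    [0,0,0,0,0,0],
    [0,0,0,0,0,0],
    [-20,0,0,0,0,0],
    [-50,0,0,0,0,0],
    [-90,0,0,0,0,0],
    [-130,0,0,0,0,0],
    [-150,0,0,0,0,0],
    [-150,0,0,0,0,0],
    [-150,0,0,0,0,0],
  ],
  claw=60,
)

```text
clock: 6.5
tcp_pos: [0.4931, -0.0503, 0.2032]
orientation: [0.615, -0.349, 0.615, 0.349]
wrist_force: [-0.2, -0.2, -0.4]
finger_gap: 0.0599
```

```bash
python3 - <<'E'
from h import *
c=cam("wrist");cv2.imwrite("pics/w2.png",c["frame"])
c=cam("top");cv2.imwrite("pics/t2.png",cv2.resize(c["frame"],None,fx=1.4,fy=1.4))
print(st()[0]["wrist_force"])
# candidate bottles: predicted pixels
print(w2p(c,[[.573,-.2666,.08],[.4719,-.2688,.08]]))
for n,b in dict(b1=(.573,-.2666),b3=(.4719,-.2688)).items(): print(n,rel([*b,.2],down(np.pi)))
E
```

```text
[0.0890396  0.00873248 0.58219448]
[[384.8679145  192.36650144]
 [386.37368346 234.36394024]]
b1 (array([   2.5, -179.8, -144.7]), array([-30.9,  -0. ,  -0.1]))
b3 (array([   2.8,  -94.1, -198.4]), array([-30.9,  -0. ,  -0.1]))
```

View pics/t2.png

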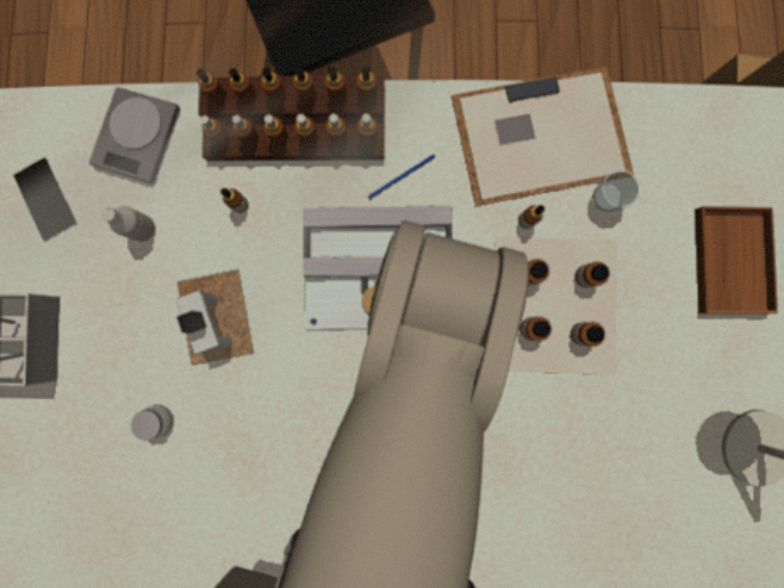

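View pics/w2.png

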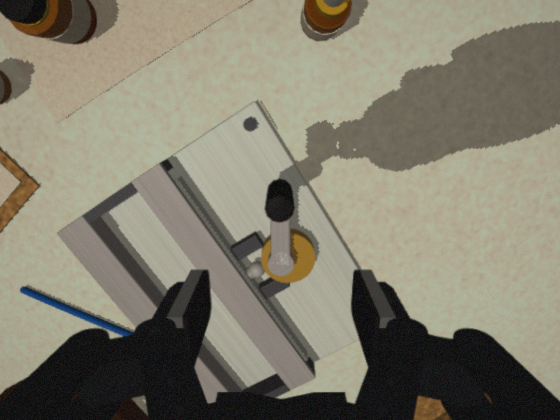

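Emit:
send_rows(
  plan=[
    [0,-18,-14,-5,0,0],
    [0,-54,-43,-12,0,0],
    [0,-90,-72,-20,0,0],
    [1,-126,-101,-28,0,0],
    [2,-160,-130,-31.5,0,0],
    [2.5,-180,-145,-31.5,0,0],
    [2.5,-180,-145,-31.5,0,0],
    [2.5,-180,-145,-31.5,0,0],
    [2.5,-180,-145,-31.5,0,0],
    [2.5,-180,-145,-31.5,0,0],
  ],
  claw=66,
)

```text
clock: 7.85
tcp_pos: [0.5739, -0.2663, 0.2022]
orientation: [-0.497, 0.503, -0.497, -0.503]
wrist_force: [-0.1, -0.7, -0.3]
finger_gap: 0.0661
```

```bash
python3 - <<'E'
from h import *
c=cam("wrist");cv2.imwrite("pics/w3.png",c["frame"])
print(w2p(c,[[.573,-.2666,.08],[.573,-.2666,0]]))
s,p,r=st();print(p,rel([.573,-.2666,.032],down(np.pi+TH)),s["joint_pos"])
E
```

```text
[[281.46523759 202.12272626]
 [281.28540757 178.68007263]]
[ 0.57392791 -0.26646036  0.20219482] (array([ 1.702e+02,  1.000e+00, -1.000e-01]), array([-0.1, -0. ,  0. ])) [-5.61419068e-01  4.35372554e-01  1.53653288e-01  1.28862357e+00
 -2.16655253e-05 -2.14452872e+00]
```

View pics/w3.png

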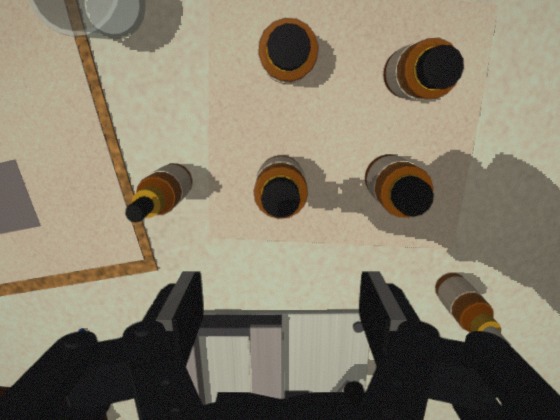

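```bash
python3 - <<'E'
from h import *
c=cam("wrist")
print(p2w(c,[(281,197),(411,196),(439,66),(289,47)],.08).round(4))
E
```

```text
[[ 0.5735 -0.2708  0.08  ]
 [ 0.4754 -0.2729  0.08  ]
 [ 0.466  -0.3658  0.08  ]
 [ 0.5694 -0.3754  0.08  ]]
```

Emit:
send_rows(
  plan=[
    [20,0.5,-1,0,0,0],
    [50,0.5,-2.5,0,0,0],
    [80,0.5,-2.5,0,0,0],
    [110,0.5,-2.5,0,0,0],
    [140,0.5,-2.5,0,0,0],
    [160,0.5,-2.5,0,0,0],
    [170,0.5,-2.5,0,0,0],
    [170,0.5,-2.5,0,0,0],
    [170,0.5,-2.5,0,0,0],
    [170,0.5,-2.5,0,0,0],
  ],
)

```text
clock: 9.2
tcp_pos: [0.5742, -0.2702, 0.033]
orientation: [-0.497, 0.504, -0.497, -0.502]
wrist_force: [-0.3, -0.1, 0.2]
finger_gap: 0.0659
```

```bash
python3 - <<'E'
from h import *
c=cam("wrist");cv2.imwrite("pics/w4.png",c["frame"]);print(st()[1])
E
```

```text
[ 0.57407272 -0.27016077  0.0328213 ]
```

View pics/w4.png

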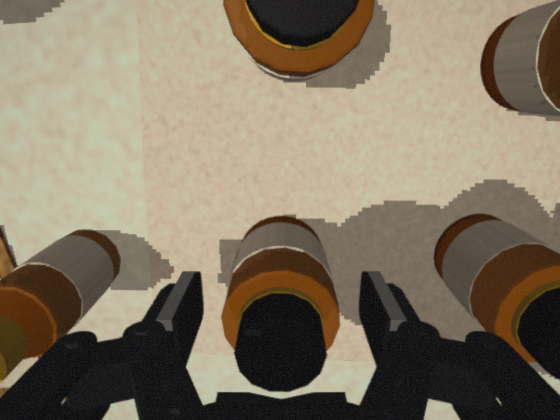

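Bottle is centred between the fingers (cap at 281,340). Grip and lift.

Emit:
send_rows(
  plan=[
    [0,0,0,0,0,0],
    [0,0,0,0,0,0],
    [0,0,0,0,0,0],
    [0,0,0,0,0,0],
    [0,0,0,0,0,0],
    [0,0,0,0,0,0],
    [-10,0,0,0,0,0],
    [-30,0,0,0,0,0],
    [-60,0,0,0,0,0],
    [-80,0,0,0,0,0],
  ],
  claw=35,
  newtons=35,
)

```text
clock: 10.5
tcp_pos: [0.5735, -0.2698, 0.113]
orientation: [-0.497, 0.503, -0.497, -0.503]
wrist_force: [1.2, 1.4, -2.3]
finger_gap: 0.0428
```

```bash
python3 - <<'E'
from h import *
c=cam("wrist");cv2.imwrite("pics/w5.png",c["frame"]);s,p,r=st();print(p,s["finger_gap"],s["wrist_force"])
print(w2p(c,[p+[0,0,.047],p+[0,0,-.032]]))
for y in (82,27,-27,-82): print(y,rel(l2w(44,y,.112)),rel(l2w(44,y,.045)), l2w(44,y,.044),down(np.pi+TH).as_matrix()[:,1])
E
```

```text
[ 0.57469434 -0.27049144  0.11570715] 0.04316083821474437 [ 0.77003451 -0.3485241   0.50325357]
[[276.06609121 357.2022928 ]
 [277.86292358 252.53140961]]
82 (array([  3.1, -57.9, 364.5]), array([0., 0., 0.])) (array([ 70.1, -57.6, 364.7]), array([0., 0., 0.])) [0.62840184 0.09468588 0.044     ] [-0.99990429 -0.01383499  0.        ]
27 (array([  3.2, -58. , 309.5]), array([0., 0., 0.])) (array([ 70.2, -57.8, 309.7]), array([0., 0., 0.])) [0.62916277 0.03969114 0.044     ] [-0.99990429 -0.01383499  0.        ]
-27 (array([  3.3, -58.1, 255.5]), array([0., 0., 0.])) (array([ 70.3, -57.9, 255.7]), array([0., 0., 0.])) [ 0.62990986 -0.01430369  0.044     ] [-0.99990429 -0.01383499  0.        ]
-82 (array([  3.4, -58.3, 200.5]), array([0., 0., 0.])) (array([ 70.4, -58. , 200.7]), array([0., 0., 0.])) [ 0.63067078 -0.06929843  0.044     ] [-0.99990429 -0.01383499  0.        ]
```

View pics/w5.png

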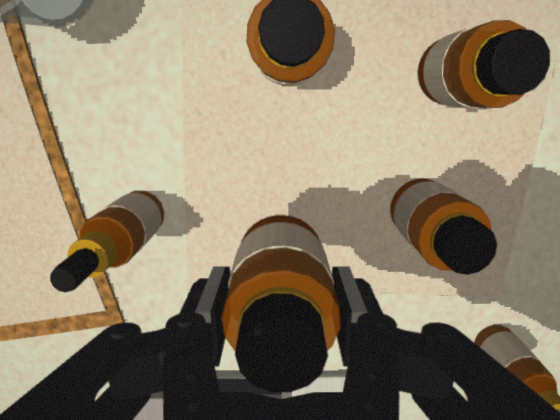

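Emit:
send_rows(
  plan=[
    [0,-3,20,0,0,0],
    [0,-10,60,0,0,0],
    [0,-17,105,0,0,0],
    [0,-24,150,0,0,0],
    [0,-31,195,0,0,0],
    [0,-38,240,0,0,0],
    [0,-45,285,0,0,0],
    [0,-52,325,0,0,0],
    [0,-56,352,0,0,0],
    [0,-57.5,364.5,0,0,0],
  ],
)

```text
clock: 11.8
tcp_pos: [0.6254, 0.0979, 0.1102]
orientation: [0.496, -0.503, 0.497, 0.504]
wrist_force: [0.7, -0.7, -1.7]
finger_gap: 0.0427
```

```bash
python3 - <<'E'
from h import *
c=cam("wrist");cv2.imwrite("pics/w6.png",c["frame"]);s,p,r=st();print(p,s["finger_gap"],s["wrist_force"],s["joint_pos"])
np.save("w6.npy",c)
for q in [(72,-115),(72,40),(14,-115),(14,40),(106,-135),(-18,-135)]: print(q,w2p(c,[l2w(*q,.034)]).round(0))
print(rel(l2w(44,82,.0445)))
E
```

```text
[0.62561717 0.09842979 0.11042872] 0.043063886681351055 [ 0.94968581  0.19091106 -2.76398495] [ 2.89742224e-02  4.83082701e-01 -6.67583518e-04  1.08935063e+00
  8.80206571e-04 -1.55612681e+00]
(72, -115) [[ 219. -149.]]
(72, 40) [[228. 152.]]
(14, -115) [[ 333. -149.]]
(14, 40) [[325. 152.]]
(106, -135) [[ 152. -186.]]
(-18, -135) [[ 396. -186.]]
(array([65.9, -2.9, -3.8]), array([0., 0., 0.]))
```

View pics/w6.png

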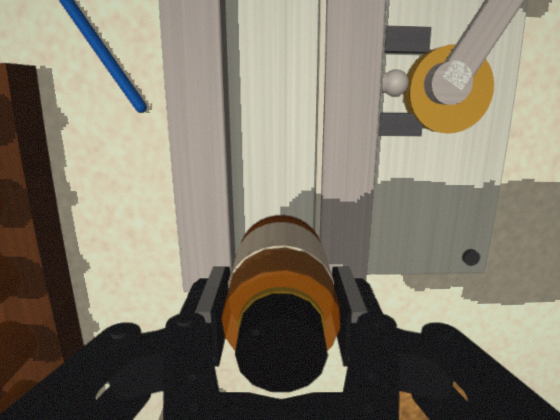

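Emit:
send_rows(
  plan=[
    [8,-1,-1,0,0,0],
    [20,-2,-2,0,0,0],
    [32,-2.5,-3,0,0,0],
    [42,-2.5,-3.5,0,0,0],
    [50,-2.5,-3.5,0,0,0],
    [56,-2.5,-3.5,0,0,0],
    [60,-2.5,-3.5,0,0,0],
    [63,-2.5,-3.5,0,0,0],
    [64,-2.5,-3.5,0,0,0],
    [65,-2.5,-3.5,0,0,0],
  ],
)

```text
clock: 13.1
tcp_pos: [0.6296, 0.0919, 0.047]
orientation: [-0.497, 0.503, -0.497, -0.503]
wrist_force: [0.5, 0.5, -1.9]
finger_gap: 0.0431
```

```bash
python3 - <<'E'
from h import *
c=cam("wrist");cv2.imwrite("pics/w7.png",c["frame"]);s,p,r=st();print(p,s["finger_gap"],s["wrist_force"])
print(rel(l2w(44,82,.0445)))
E
```

```text
[0.62948995 0.09192981 0.04683849] 0.04291561753991963 [-0.44046411 -0.99685487 -2.40192036]
(array([2.3, 1.1, 2.8]), array([0., 0., 0.]))
```

View pics/w7.png

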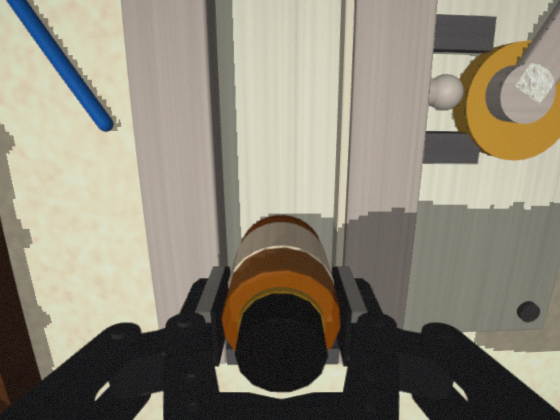

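Emit:
send_rows(
  plan=[
    [1,1,1,0,0,0],
    [2,1,2,0,0,0],
    [3,1,2,0,0,0],
    [3.5,1,2,0,0,0],
    [3.5,1,2,0,0,0],
    [3.5,1,2,0,0,0],
    [3.5,1,2,0,0,0],
    [3.5,1,2,0,0,0],
    [3.5,1,2,0,0,0],
    [3.5,1,2,0,0,0],
  ],
)

```text
clock: 14.4
tcp_pos: [0.6284, 0.0939, 0.0433]
orientation: [-0.497, 0.503, -0.497, -0.503]
wrist_force: [0.6, 0.8, -2.3]
finger_gap: 0.0427
```

Emit:
send_rows(
  plan=[
    [0,0,0,0,0,0],
    [0,0,0,0,0,0],
    [0,0,0,0,0,0],
    [0,0,0,0,0,0],
    [0,0,0,0,0,0],
    [-15,0,0,0,0,0],
    [-40,0,0,0,0,0],
    [-75,0,0,0,0,0],
    [-110,0,0,0,0,0],
    [-130,0,0,0,0,0],
  ],
  claw=66,
)

```text
clock: 15.65
tcp_pos: [0.6294, 0.0939, 0.1769]
orientation: [-0.498, 0.504, -0.496, -0.502]
wrist_force: [0.3, 0.7, 0.2]
finger_gap: 0.0659
```

```bash
python3 - <<'E'
from h import *
c=cam("wrist");cv2.imwrite("pics/w8.png",c["frame"]);s,p,r=st();print(p,s["finger_gap"],s["wrist_force"])
t=cam("top");crop(t,130,110,460,290,2.4,"t8.png")
print(rel([.4725,-.2708,.175],down(np.pi+TH)))
E
```

```text
[0.63038835 0.09398608 0.17928564] 0.06627395157781905 [ 1.21410648 -0.16670867  2.21168646]
(array([   1.4,  161.9, -362.9]), array([-0.1, -0. ,  0.4]))
```

View pics/w8.png

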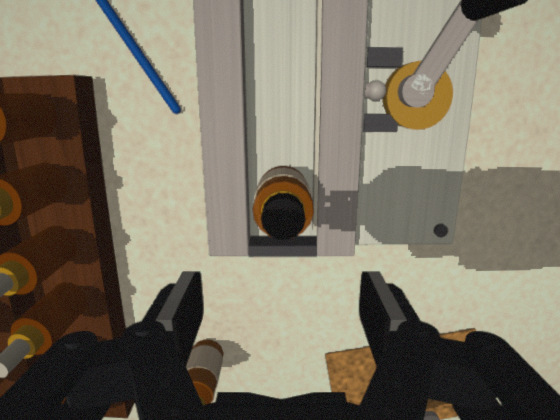

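View pics/t8.png

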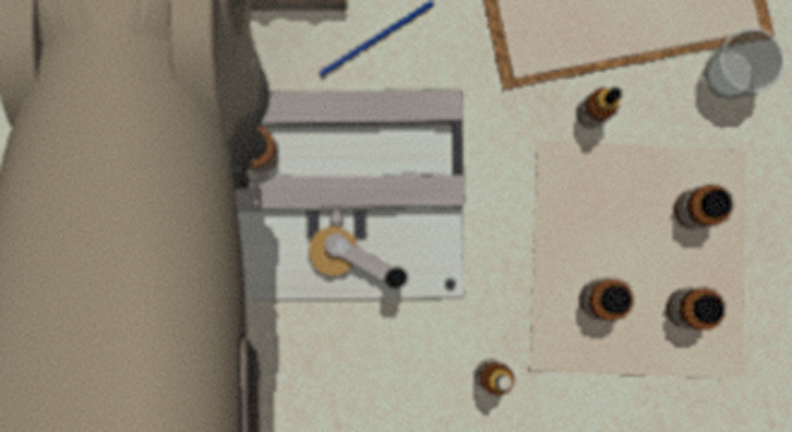

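Emit:
send_rows(
  plan=[
    [0,8,-18,0,0,0],
    [0,26,-58,0,0,0],
    [0,46,-104,0,0,0],
    [0,66,-150,0,0,0],
    [0,86,-196,0,0,0],
    [0,106,-242,0,0,0],
    [0,126,-288,0,0,0],
    [0,145,-330,0,0,0],
    [0,156,-352,0,0,0],
    [0,160,-362,0,0,0],
  ],
)

```text
clock: 17.0
tcp_pos: [0.4704, -0.271, 0.1722]
orientation: [0.498, -0.501, 0.498, 0.503]
wrist_force: [0.1, 0.2, 0.1]
finger_gap: 0.0661
```

```bash
cat > pk.py <<'E'
from h import *
import sys
def caps(c,ref,z=.08,win=45):
    """dark blob centroid near expected projection"""
    out=[]
    g=cv2.GaussianBlur(c["frame"],(3,3),0).max(2)
    for q in ref:
        u,v=w2p(c,[[*q[:2],z]])[0]
        m=(g<45).astype(np.uint8)
        n,l,s,ce=cv2.connectedComponentsWithStats(m)
        k=[i for i in range(1,n) if s[i,4]>300 and np.hypot(*(ce[i]-(u,v)))<win]
        out+= [ce[i].round(1).tolist()+[int(s[i,4])]+p2w(c,[ce[i]],z)[0].round(4).tolist() for i in k]
    return out
if __name__=="__main__":
    x,y=map(float,sys.argv[1:3]); nm=sys.argv[3]
    c=cam("wrist");cv2.imwrite("pics/"+nm,c["frame"]);s,p,r=st();print(p,s["wrist_force"])
    print("pred",w2p(c,[[x,y,.08]])); print("caps",caps(c,[(x,y)]))
    print(rel([x,y,.032],down(np.pi+TH)))
E
python3 pk.py .4735 -.271 w9.png
```

```text
[ 0.47072504 -0.27152426  0.17231505] [-1.33994613 -0.57320297 -0.59872888]
pred [[275.37849987 214.91124901]]
caps [[277.3, 211.6, 1464, 0.4722, -0.2733, 0.08]]
(array([140.3,  -3. ,   0.4]), array([-0.3,  0. , -0.1]))
```

View pics/w9.png

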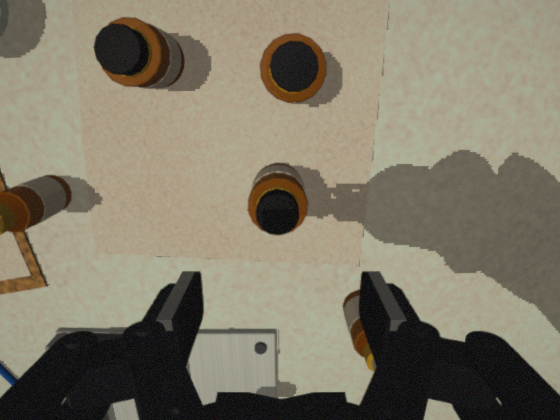

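Emit:
send_rows(
  plan=[
    [15,-1,-0.5,0,0,0],
    [40,-2,-1,0,0,0],
    [70,-2,-1,0,0,0],
    [100,-2,-1,0,0,0],
    [125,-2,-1,0,0,0],
    [140,-2,-1,0,0,0],
    [140,-2,-1,0,0,0],
    [140,-2,-1,0,0,0],
    [140,-2,-1,0,0,0],
    [140,-2,-1,0,0,0],
  ],
)

```text
clock: 18.3
tcp_pos: [0.475, -0.2713, 0.0341]
orientation: [-0.497, 0.503, -0.497, -0.502]
wrist_force: [0.2, 0.5, 0.0]
finger_gap: 0.0659
```

Emit:
send_rows(
  plan=[
    [0,0,0,0,0,0],
    [0,0,0,0,0,0],
    [0,0,0,0,0,0],
    [0,0,0,0,0,0],
    [0,0,0,0,0,0],
    [0,0,0,0,0,0],
    [-10,0,0,0,0,0],
    [-30,0,0,0,0,0],
    [-60,0,0,0,0,0],
    [-80,0,0,0,0,0],
  ],
  claw=35,
)

```text
clock: 19.55
tcp_pos: [0.4747, -0.271, 0.1147]
orientation: [-0.497, 0.503, -0.497, -0.503]
wrist_force: [-0.5, -0.6, -1.0]
finger_gap: 0.0429
```

```bash
python3 - <<'E'
from h import *
s,p,r=st();print(p,s["finger_gap"],s["wrist_force"])
print(rel(l2w(44,27,.1115),down(np.pi+TH)))
E
```

```text
[ 0.47465748 -0.27095734  0.1146539 ] 0.04287779425781211 [-0.49327266 -0.58922749 -1.01424573]
(array([   3.1, -158. ,  308.9]), array([-0.1, -0. ,  0. ]))
```

Emit:
send_rows(
  plan=[
    [0,-20,12,0,0,0],
    [0,-60,36,0,0,0],
    [0,-98,66,0,0,0],
    [0,-126,106,0,0,0],
    [0,-145,150,0,0,0],
    [0,-155,195,0,0,0],
    [0,-158,240,0,0,0],
    [0,-158,275,0,0,0],
    [0,-158,300,0,0,0],
    [0,-158,309,0,0,0],
  ],
)

```text
clock: 20.8
tcp_pos: [0.6285, 0.0414, 0.1131]
orientation: [0.496, -0.503, 0.497, 0.504]
wrist_force: [0.3, 0.1, -0.4]
finger_gap: 0.043
```

Emit:
send_rows(
  plan=[
    [8,0,0,0,0,0],
    [20,0,0,0,0,0],
    [32,0,0,0,0,0],
    [42,0,0,0,0,0],
    [50,0,0,0,0,0],
    [56,0,0,0,0,0],
    [60,0,0,0,0,0],
    [62,0,0,0,0,0],
    [62,0,0,0,0,0],
    [62,0,0,0,0,0],
  ],
)

```text
clock: 22.05
tcp_pos: [0.6292, 0.0399, 0.0516]
orientation: [-0.497, 0.503, -0.497, -0.503]
wrist_force: [-0.3, 0.1, -1.3]
finger_gap: 0.0428
```

```bash
python3 - <<'E'
from h import *
s,p,r=st();print(p,s["finger_gap"],s["wrist_force"])
print(rel(l2w(44,27,.0445),down(np.pi+TH)))
c=cam("wrist");cv2.imwrite("pics/w10.png",c["frame"])
E
```

```text
[0.62917347 0.03990477 0.05160632] 0.04283233556114227 [-0.33487112  0.10977522 -1.28286249]
(array([ 7.1,  0. , -0.2]), array([-0.1, -0. ,  0. ]))
```

View pics/w10.png

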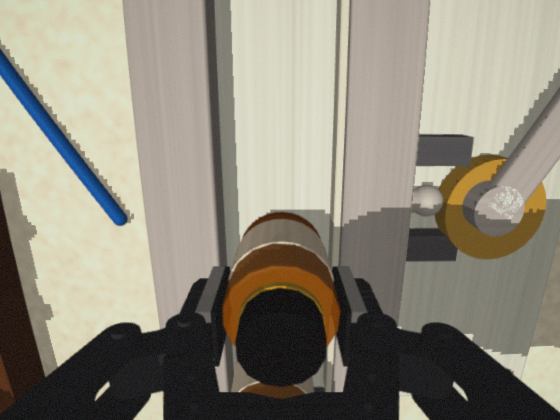

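Emit:
send_rows(
  plan=[
    [2,0,0,0,0,0],
    [4,0,0,0,0,0],
    [6,0,0,0,0,0],
    [7,0,0,0,0,0],
    [7.5,0,0,0,0,0],
    [7.5,0,0,0,0,0],
    [7.5,0,0,0,0,0],
    [7.5,0,0,0,0,0],
    [7.5,0,0,0,0,0],
    [7.5,0,0,0,0,0],
  ],
)

```text
clock: 23.35
tcp_pos: [0.629, 0.0399, 0.0439]
orientation: [-0.497, 0.503, -0.497, -0.503]
wrist_force: [-1.6, 0.3, 1.4]
finger_gap: 0.0431
```

Emit:
send_rows(
  plan=[
    [0,0,0,0,0,0],
    [0,0,0,0,0,0],
    [0,0,0,0,0,0],
    [0,0,0,0,0,0],
    [0,0,0,0,0,0],
    [-15,0,0,0,0,0],
    [-40,0,0,0,0,0],
    [-75,0,0,0,0,0],
    [-110,0,0,0,0,0],
    [-130,0,0,0,0,0],
  ],
  claw=66,
)

```text
clock: 24.6
tcp_pos: [0.63, 0.0398, 0.1774]
orientation: [-0.498, 0.504, -0.496, -0.502]
wrist_force: [0.6, -0.9, -0.2]
finger_gap: 0.0663
```

```bash
python3 - <<'E'
from h import *
c=cam("wrist");cv2.imwrite("pics/w11.png",c["frame"]);s,p,r=st();print(p,s["finger_gap"],s["wrist_force"])
t=cam("top");crop(t,130,110,460,290,2.4,"t11.png")
print(rel([.464,-.364,.175],down(np.pi+TH)))
E
```

```text
[0.63100859 0.03979557 0.17977056] 0.06638474847631952 [0.4705285  1.02085694 2.03120756]
(array([   2.1,  171.5, -401.9]), array([-0.1, -0. ,  0.4]))
```

View pics/w11.png

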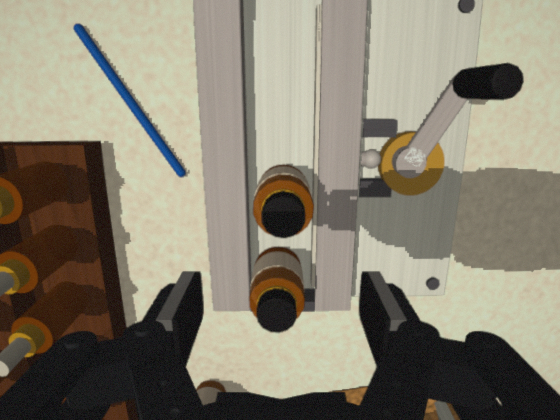

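View pics/t11.png

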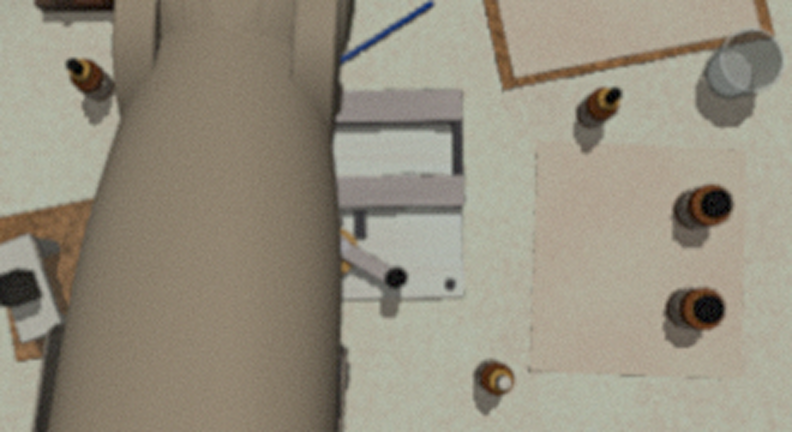

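Emit:
send_rows(
  plan=[
    [0,8,-18,0,0,0],
    [0,26,-60,0,0,0],
    [0,46,-110,0,0,0],
    [0,68,-160,0,0,0],
    [0,90,-212,0,0,0],
    [0,112,-264,0,0,0],
    [0,134,-316,0,0,0],
    [0,154,-362,0,0,0],
    [0,166,-390,0,0,0],
    [0,170.5,-402,0,0,0],
  ],
)

```text
clock: 25.95
tcp_pos: [0.4607, -0.3654, 0.1724]
orientation: [0.498, -0.501, 0.498, 0.503]
wrist_force: [-0.4, 0.4, -1.2]
finger_gap: 0.0661
```

```bash
python3 pk.py .464 -.364 w12.png
```

```text
[ 0.4609744  -0.36605663  0.17262416] [ 0.009251   -1.42705247 -0.16683995]
pred [[275.12799998 216.71969532]]
caps [[277.3, 211.5, 1460, 0.4625, -0.3677, 0.08]]
(array([140.6,  -3.3,   1.9]), array([-0.3,  0. , -0.1]))
```

View pics/w12.png

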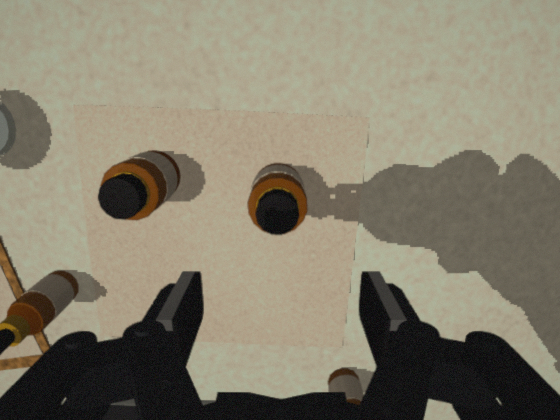

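Same picture geometry as the last bottle (cap at 277,211), so the same descent works.

Emit:
send_rows(
  plan=[
    [15,-1,-0.5,0,0,0],
    [40,-2,-1,0,0,0],
    [70,-2,-1,0,0,0],
    [100,-2,-1,0,0,0],
    [125,-2,-1,0,0,0],
    [140,-2,-1,0,0,0],
    [140,-2,-1,0,0,0],
    [140,-2,-1,0,0,0],
    [140,-2,-1,0,0,0],
    [140,-2,-1,0,0,0],
  ],
)

```text
clock: 27.25
tcp_pos: [0.4655, -0.3655, 0.0347]
orientation: [-0.497, 0.503, -0.497, -0.502]
wrist_force: [-0.3, -0.1, 0.4]
finger_gap: 0.0661
```

Emit:
send_rows(
  plan=[
    [0,0,0,0,0,0],
    [0,0,0,0,0,0],
    [0,0,0,0,0,0],
    [0,0,0,0,0,0],
    [0,0,0,0,0,0],
    [0,0,0,0,0,0],
    [-10,0,0,0,0,0],
    [-30,0,0,0,0,0],
    [-60,0,0,0,0,0],
    [-80,0,0,0,0,0],
  ],
  claw=35,
)

```text
clock: 28.5
tcp_pos: [0.4652, -0.365, 0.115]
orientation: [-0.497, 0.503, -0.497, -0.503]
wrist_force: [-0.0, 0.3, -1.6]
finger_gap: 0.0429
```

```bash
python3 - <<'E'
from h import *
s,p,r=st();print(p,s["finger_gap"],s["wrist_force"])
print(rel(l2w(44,-27,.1115),down(np.pi+TH)))
E
```

```text
[ 0.46517674 -0.36497084  0.11497829] 0.042929045520024016 [-0.0025283   0.30414381 -1.5716729 ]
(array([   3.5, -168.7,  348.8]), array([-0.1, -0. ,  0. ]))
```

Emit:
send_rows(
  plan=[
    [0,-5,16,0,0,0],
    [0,-20,50,0,0,0],
    [0,-40,94,0,0,0],
    [0,-64,140,0,0,0],
    [0,-90,186,0,0,0],
    [0,-114,232,0,0,0],
    [0,-136,276,0,0,0],
    [0,-154,314,0,0,0],
    [0,-165,340,0,0,0],
    [0,-168.5,349,0,0,0],
  ],
)

```text
clock: 29.75
tcp_pos: [0.6286, -0.0112, 0.1121]
orientation: [0.496, -0.503, 0.497, 0.504]
wrist_force: [0.3, 0.1, -2.2]
finger_gap: 0.0433
```

Emit:
send_rows(
  plan=[
    [8,0,0,0,0,0],
    [20,0,0,0,0,0],
    [32,0,0,0,0,0],
    [42,0,0,0,0,0],
    [50,0,0,0,0,0],
    [56,0,0,0,0,0],
    [60,0,0,0,0,0],
    [62,0,0,0,0,0],
    [62,0,0,0,0,0],
    [62,0,0,0,0,0],
  ],
)

```text
clock: 31.0
tcp_pos: [0.6298, -0.0141, 0.0521]
orientation: [-0.497, 0.503, -0.497, -0.503]
wrist_force: [-0.2, -0.3, -2.0]
finger_gap: 0.0427
```

```bash
python3 - <<'E'
from h import *
s,p,r=st();print(p,s["finger_gap"],s["wrist_force"])
print(rel(l2w(44,-27,.0445),down(np.pi+TH)))
c=cam("wrist");cv2.imwrite("pics/w13.png",c["frame"])
E
```

```text
[ 0.62981681 -0.01408058  0.05211347] 0.04271995801684353 [-0.24410348 -0.32078403 -1.97890693]
(array([ 7.6, -0.1, -0.2]), array([-0.1, -0. ,  0. ]))
```

View pics/w13.png

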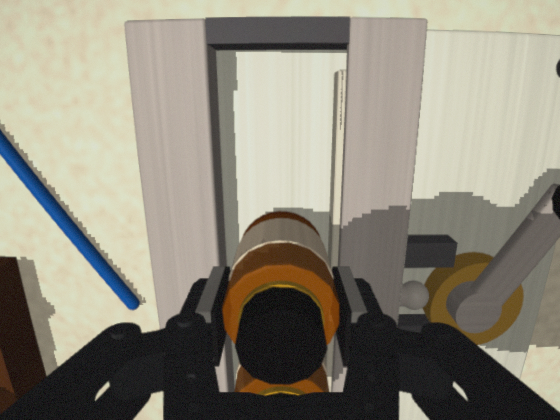

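Emit:
send_rows(
  plan=[
    [2,0,0,0,0,0],
    [4,0,0,0,0,0],
    [6,0,0,0,0,0],
    [7,0,0,0,0,0],
    [8,0,0,0,0,0],
    [8,0,0,0,0,0],
    [8,0,0,0,0,0],
    [8,0,0,0,0,0],
    [8,0,0,0,0,0],
    [8,0,0,0,0,0],
  ],
)

```text
clock: 32.3
tcp_pos: [0.6294, -0.0141, 0.0444]
orientation: [-0.497, 0.503, -0.497, -0.503]
wrist_force: [-3.3, 0.7, 6.1]
finger_gap: 0.0432
```

Emit:
send_rows(
  plan=[
    [0,0,0,0,0,0],
    [0,0,0,0,0,0],
    [0,0,0,0,0,0],
    [0,0,0,0,0,0],
    [0,0,0,0,0,0],
    [-15,0,0,0,0,0],
    [-40,0,0,0,0,0],
    [-75,0,0,0,0,0],
    [-110,0,0,0,0,0],
    [-130,0,0,0,0,0],
  ],
  claw=66,
)

```text
clock: 33.55
tcp_pos: [0.6306, -0.0142, 0.1774]
orientation: [-0.498, 0.504, -0.496, -0.502]
wrist_force: [0.3, -0.3, -0.0]
finger_gap: 0.0658
```

```bash
python3 - <<'E'
from h import *
c=cam("wrist");cv2.imwrite("pics/w14.png",c["frame"]);s,p,r=st();print(p,s["finger_gap"],s["wrist_force"])
t=cam("top");crop(t,130,110,460,290,2.4,"t14.png")
print(rel([.568,-.374,.175],down(np.pi+TH)))
E
```

```text
[ 0.63162342 -0.01437718  0.17979274] 0.06576405897645037 [ 0.26679722 -1.13777993  2.40288454]
(array([   3. ,   67.6, -358.9]), array([-0.1, -0.1,  0.4]))
```

View pics/w14.png

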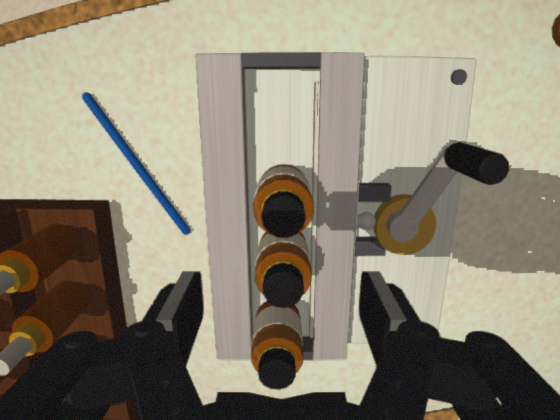

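View pics/t14.png

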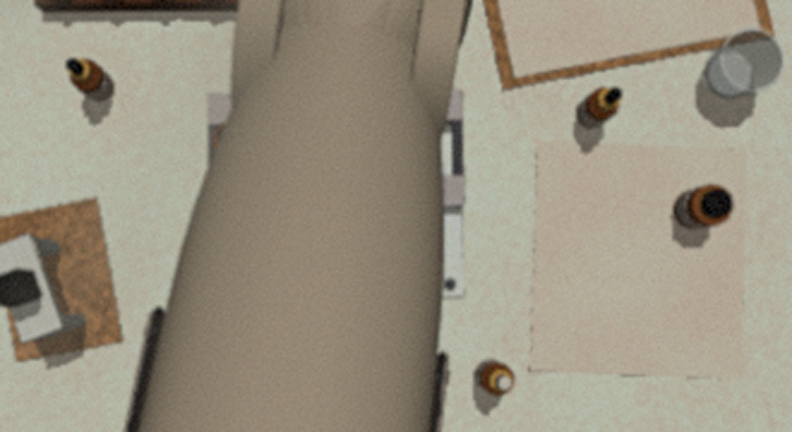

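Emit:
send_rows(
  plan=[
    [0,3,-16,0,0,0],
    [0,10,-54,0,0,0],
    [0,18,-98,0,0,0],
    [0,27,-144,0,0,0],
    [0,36,-190,0,0,0],
    [0,45,-236,0,0,0],
    [0,53,-282,0,0,0],
    [0,61,-324,0,0,0],
    [0,65,-348,0,0,0],
    [0,66.5,-358,0,0,0],
  ],
)

```text
clock: 34.9
tcp_pos: [0.5661, -0.374, 0.1726]
orientation: [0.498, -0.502, 0.498, 0.503]
wrist_force: [-0.6, -0.3, -0.0]
finger_gap: 0.0662
```

```bash
python3 pk.py .568 -.374 w15.png
```

```text
[ 0.56633735 -0.37439291  0.17286168] [-0.32786298 -0.98923399  0.3761278 ]
pred [[277.24457425 214.6354373 ]]
caps [[274.9, 208.9, 1462, 0.5696, -0.378, 0.08]]
(array([140.9,  -1.8,   0.3]), array([-0.2,  0. , -0.1]))
```

View pics/w15.png

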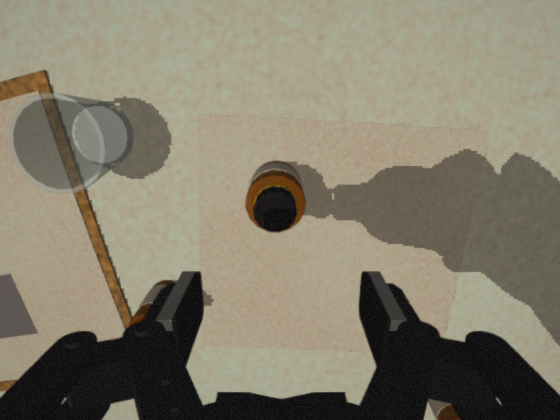

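Emit:
send_rows(
  plan=[
    [15,-1,-0.5,0,0,0],
    [40,-3,-2,0,0,0],
    [70,-3,-2,0,0,0],
    [100,-3,-2,0,0,0],
    [125,-3,-2,0,0,0],
    [140,-3,-2,0,0,0],
    [140,-3,-2,0,0,0],
    [140,-3,-2,0,0,0],
    [140,-3,-2,0,0,0],
    [140,-3,-2,0,0,0],
  ],
)

```text
clock: 36.2
tcp_pos: [0.5706, -0.3753, 0.0348]
orientation: [-0.497, 0.503, -0.497, -0.502]
wrist_force: [0.8, 1.2, 0.3]
finger_gap: 0.0658
```

Emit:
send_rows(
  plan=[
    [0,0,0,0,0,0],
    [0,0,0,0,0,0],
    [0,0,0,0,0,0],
    [0,0,0,0,0,0],
    [0,0,0,0,0,0],
    [0,0,0,0,0,0],
    [-10,0,0,0,0,0],
    [-30,0,0,0,0,0],
    [-60,0,0,0,0,0],
    [-80,0,0,0,0,0],
  ],
  claw=35,
)

```text
clock: 37.45
tcp_pos: [0.5704, -0.3747, 0.1149]
orientation: [-0.497, 0.503, -0.497, -0.503]
wrist_force: [0.7, -0.9, -0.9]
finger_gap: 0.0431
```

```bash
python3 - <<'E'
from h import *
s,p,r=st();print(p,s["finger_gap"],s["wrist_force"])
print(rel(l2w(44,-82,.1115),down(np.pi+TH)))
E
```

```text
[ 0.57035036 -0.37471283  0.11492748] 0.043096752654098486 [ 0.73442598 -0.86167607 -0.89277782]
(array([  3.4, -63.8, 304.7]), array([-0.1, -0. ,  0. ]))
```

Emit:
send_rows(
  plan=[
    [-2,4,16,0,0,0],
    [-5,10,54,0,0,0],
    [-5,12,98,0,0,0],
    [-5,10,142,0,0,0],
    [-5,0,186,0,0,0],
    [-3,-14,226,0,0,0],
    [0,-34,260,0,0,0],
    [0,-52,286,0,0,0],
    [0,-62,300,0,0,0],
    [0,-63.5,304.5,0,0,0],
  ],
)

```text
clock: 38.7
tcp_pos: [0.6296, -0.0685, 0.1129]
orientation: [0.496, -0.503, 0.497, 0.504]
wrist_force: [-0.6, -0.0, -1.4]
finger_gap: 0.0426
```

Emit:
send_rows(
  plan=[
    [8,0,0,0,0,0],
    [20,0,0,0,0,0],
    [32,0,0,0,0,0],
    [42,0,0,0,0,0],
    [50,0,0,0,0,0],
    [56,0,0,0,0,0],
    [60,0,0,0,0,0],
    [62,0,0,0,0,0],
    [62,0,0,0,0,0],
    [62,0,0,0,0,0],
  ],
)

```text
clock: 39.95
tcp_pos: [0.6304, -0.0696, 0.0521]
orientation: [-0.497, 0.503, -0.497, -0.503]
wrist_force: [0.8, -0.8, -1.4]
finger_gap: 0.043
```

```bash
python3 - <<'E'
from h import *
s,p,r=st();print(p,s["finger_gap"],s["wrist_force"])
print(rel(l2w(44,-82,.0445),down(np.pi+TH)))
c=cam("wrist");cv2.imwrite("pics/w16.png",c["frame"])
E
```

```text
[ 0.63039544 -0.06963826  0.05209328] 0.042989723680577706 [ 0.79444699 -0.75984377 -1.41156985]
(array([ 7.6, -0.3,  0.3]), array([-0.1, -0. ,  0. ]))
```

View pics/w16.png

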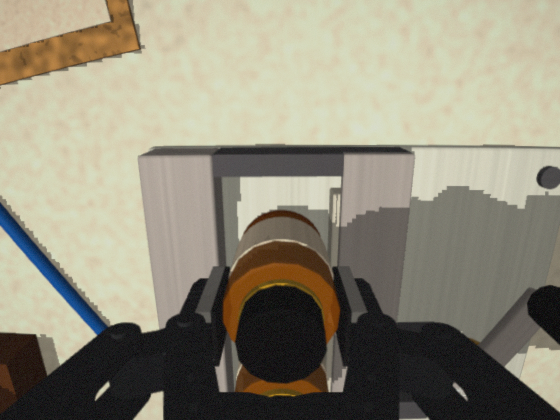

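Emit:
send_rows(
  plan=[
    [2,0,0,0,0,0],
    [4,0,0,0,0,0],
    [6,0,0,0,0,0],
    [7,0,0,0,0,0],
    [7.7,0,0,0,0,0],
    [7.7,0,0,0,0,0],
    [7.7,0,0,0,0,0],
    [7.7,0,0,0,0,0],
    [7.7,0,0,0,0,0],
    [7.7,0,0,0,0,0],
  ],
)

```text
clock: 41.25
tcp_pos: [0.6301, -0.0696, 0.0444]
orientation: [-0.497, 0.503, -0.497, -0.503]
wrist_force: [-2.6, 0.7, 4.7]
finger_gap: 0.043
```

Emit:
send_rows(
  plan=[
    [0,0,0,0,0,0],
    [0,0,0,0,0,0],
    [0,0,0,0,0,0],
    [0,0,0,0,0,0],
    [0,0,0,0,0,0],
    [-15,0,0,0,0,0],
    [-40,0,0,0,0,0],
    [-75,0,0,0,0,0],
    [-110,0,0,0,0,0],
    [-130,0,0,0,0,0],
  ],
  claw=66,
)

```text
clock: 42.5
tcp_pos: [0.6312, -0.0698, 0.1778]
orientation: [-0.498, 0.504, -0.496, -0.502]
wrist_force: [-0.9, -0.3, -0.2]
finger_gap: 0.066
```

```bash
python3 - <<'E'
from h import *
c=cam("wrist");cv2.imwrite("pics/w17.png",c["frame"]);s,p,r=st();print(p,s["finger_gap"],s["wrist_force"])
k=knob(4.17,.16);print(k,rel(k,down(4.17+TH-np.pi/2)))
E
```

```text
[ 0.63217986 -0.07003356  0.18013005] 0.06632592039338964 [1.09915915 0.44393483 2.1851997 ]
[ 0.49244612 -0.0491623   0.16      ] (array([ 19.1, 139.6,  22.5]), array([30.9,  0. ,  0.4]))
```

View pics/w17.png

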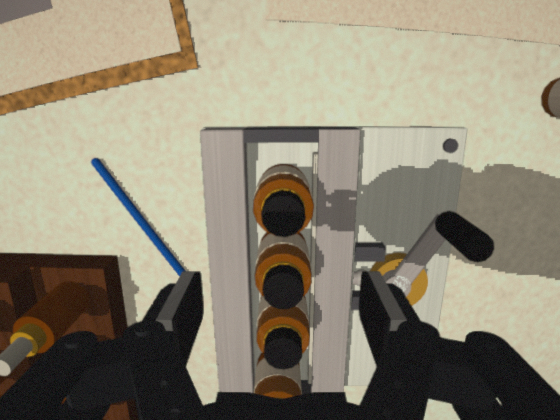

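Emit:
send_rows(
  plan=[
    [2,20,3,8,0,0],
    [4,55,9,16,0,0],
    [8,90,15,24,0,0],
    [14,120,20,31,0,0],
    [19,136,22,31,0,0],
    [19,138.5,22,31,0,0],
    [19,138.5,22,31,0,0],
    [19,138.5,22,31,0,0],
    [19,138.5,22,31,0,0],
    [19,138.5,22,31,0,0],
  ],
  claw=60,
)

```text
clock: 43.8
tcp_pos: [0.4918, -0.0492, 0.155]
orientation: [0.613, -0.352, 0.613, 0.352]
wrist_force: [0.8, 0.2, 0.6]
finger_gap: 0.0598
```

```bash
python3 - <<'E'
from h import *
c=cam("wrist");cv2.imwrite("pics/w18.png",c["frame"])
print(rel([.4935,-.0503,.055],down(4.17+TH-np.pi/2)), st()[1])
t=cam("top");crop(t,130,110,460,290,2.4,"t18.png")
E
```

```text
(array([100. ,  -2.1,   0. ]), array([-0.1, -0. , -0. ])) [ 0.49166026 -0.04922294  0.15497518]
```

View pics/w18.png

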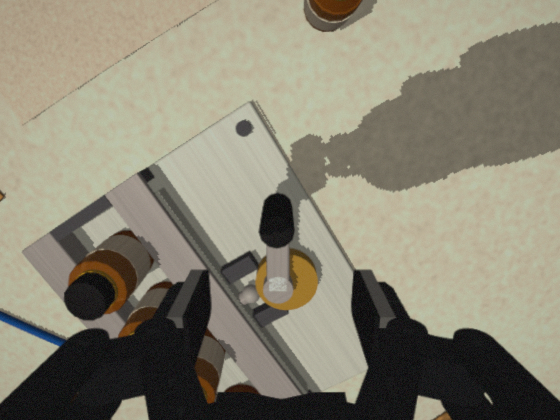

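Emit:
send_rows(
  plan=[
    [15,-1,0,0,0,0],
    [35,-2,0,0,0,0],
    [55,-2,0,0,0,0],
    [75,-2,0,0,0,0],
    [92,-2,0,0,0,0],
    [100,-2,0,0,0,0],
    [100,-2,0,0,0,0],
    [100,-2,0,0,0,0],
    [100,-2,0,0,0,0],
    [100,-2,0,0,0,0],
  ],
)

```text
clock: 45.15
tcp_pos: [0.4936, -0.0503, 0.0556]
orientation: [0.614, -0.352, 0.613, 0.351]
wrist_force: [0.8, 0.1, -0.0]
finger_gap: 0.0598
```

Emit:
send_rows(
  plan=[
    [0,0,0,0,0,0],
    [0,0,0,0,0,0],
    [0,0,0,0,0,0],
    [0,0,0,0,0,0],
    [0,0,0,0,0,0],
    [0,0,0,0,0,0],
    [0,0,0,0,0,0],
    [0,0,0,0,0,0],
    [0,0,0,0,0,0],
    [0,0,0,0,0,0],
  ],
  claw=15,
  newtons=20,
)

```text
clock: 46.4
tcp_pos: [0.4933, -0.0503, 0.0553]
orientation: [0.613, -0.352, 0.613, 0.351]
wrist_force: [-0.7, -2.5, 5.4]
finger_gap: 0.0213
```

```bash
cat >> lv.py <<'E'
import sys
if len(sys.argv)>1:
    af=float(sys.argv[1]); n=int(sys.argv[2])
    for i in range(1,n+1):
        a=a0+(af-a0)*i/n
        sh=r.inv().apply(knob(a,p[2])-p)*1000
        print(i,sh.round(1).tolist(),round(-np.degrees(a-a0),1))
E
python3 lv.py 2.87 10
```

```text
[-2.63529046e-01  2.90659445e-01 -4.46204294e-01  8.33483905e-01
 -3.16926781e-04 -1.30456817e+00] [ 0.49333832 -0.05034252  0.05525673] [-0.67582549 -2.49795435  5.35393294] 0.021253827574106675
lever ang 4.189349147971064 0.07058245755481504 cam -0.018552821176167633 yaw 2.611835429228412
1 [-0.0, 9.2, 1.0] 7.6
2 [-0.0, 18.3, 2.6] 15.1
3 [-0.0, 27.1, 5.4] 22.7
4 [-0.0, 35.5, 9.4] 30.2
5 [-0.0, 43.2, 14.4] 37.8
6 [-0.0, 50.2, 20.4] 45.4
7 [-0.0, 56.4, 27.2] 52.9
8 [-0.0, 61.6, 34.8] 60.5
9 [-0.0, 65.8, 43.1] 68.0
10 [-0.0, 68.9, 51.8] 75.6
```

Emit:
send_rows(
  plan=[
    [0,9.2,0.8,7.6,0,0],
    [0,18.3,2.5,15.1,0,0],
    [0,27.1,5.4,22.7,0,0],
    [0,35.5,9.4,30.2,0,0],
    [0,43.2,14.4,37.8,0,0],
    [0,50.2,20.4,45.4,0,0],
    [0,56.4,27.2,52.9,0,0],
    [0,61.6,34.8,60.5,0,0],
    [0,65.8,43.1,68,0,0],
    [0,68.9,51.8,75.6,0,0],
  ],
)

```text
clock: 47.65
tcp_pos: [0.4614, 0.0295, 0.0553]
orientation: [0.701, 0.099, 0.699, -0.099]
wrist_force: [3.4, -2.6, -0.8]
finger_gap: 0.0215
```

```bash
python3 lv.py 1.571 10
```

```text
[-1.09964059e-01  2.31737872e-01 -5.28418822e-01  8.07826919e-01
 -5.12842699e-05  1.71846510e-01] [0.46143635 0.02952371 0.05527662] [ 3.41586966 -2.62632308 -0.78687367] 0.021476017005367054
lever ang 2.8593458304440253 0.06877219828020967 cam 1.3114504963508709 yaw 1.2889862844417204
1 [0.0, 9.0, -0.8] 7.4
2 [0.0, 17.9, 0.8] 14.8
3 [0.0, 26.4, 3.6] 22.1
4 [0.0, 34.6, 7.4] 29.5
5 [0.1, 42.2, 12.2] 36.9
6 [0.1, 49.1, 18.0] 44.3
7 [0.1, 55.2, 24.6] 51.7
8 [0.1, 60.5, 32.0] 59.1
9 [0.1, 64.7, 39.9] 66.4
10 [0.2, 67.9, 48.4] 73.8
```

```bash
sed -i 's/^z=np.load("cr.npz"); O=z\["o"\];/z=np.load("cr.npz"); O=z["o"]+[.0009,-.0012];/' h.py; python3 lv.py 1.571 10
```

```text
[-1.09964059e-01  2.31737872e-01 -5.28418822e-01  8.07826919e-01
 -5.12842699e-05  1.71846510e-01] [0.46143635 0.02952371 0.05527662] [ 3.41586966 -2.62632308 -0.78687367] 0.021476017005367054
lever ang 2.8462194328540003 0.06996423981737868 cam 1.324576893940896 yaw 1.2889862844417204
1 [0.0, 8.9, 0.5] 7.3
2 [0.0, 17.7, 2.2] 14.6
3 [0.0, 26.1, 5.0] 21.9
4 [0.0, 34.2, 8.9] 29.2
5 [0.1, 41.7, 13.7] 36.5
6 [0.1, 48.5, 19.5] 43.8
7 [0.1, 54.5, 26.0] 51.1
8 [0.1, 59.7, 33.3] 58.5
9 [0.1, 63.8, 41.2] 65.8
10 [0.2, 67.0, 49.6] 73.1
```

Emit:
send_rows(
  plan=[
    [0,8.9,0.5,7.3,0,0],
    [0,17.7,2.2,14.6,0,0],
    [0,26.1,5,21.9,0,0],
    [0,34.2,8.9,29.2,0,0],
    [0,41.7,13.7,36.5,0,0],
    [0,48.5,19.5,43.8,0,0],
    [0,54.5,26,51.1,0,0],
    [0,59.7,33.3,58.5,0,0],
    [0,63.8,41.2,65.8,0,0],
    [0,67,49.6,73.1,0,0],
  ],
)

```text
clock: 48.9
tcp_pos: [0.5252, 0.081, 0.0552]
orientation: [0.503, 0.496, 0.504, -0.497]
wrist_force: [-3.6, -0.3, 6.5]
finger_gap: 0.0214
```

```bash
python3 lv.py 1.571 1
```

```text
[ 1.17740394e-03  3.52050166e-01 -3.55858065e-01  8.64544838e-01
  1.39321412e-03  1.55804493e+00] [0.52522623 0.0810367  0.05516501] [-3.56230452 -0.26324923  6.52922724] 0.021399379996379354
lever ang 1.6051231781601356 0.07103374932678169 cam 2.565673148634761 yaw 0.01392880824005688
1 [-0.0, 2.4, 1.0] 2.0
```

Emit:
send_rows(
  plan=[
    [0,0,0,0,0,0],
    [0,0,0,0,0,0],
    [0,0,0,0,0,0],
    [0,0,0,0,0,0],
    [0,0,0,0,0,0],
    [0,0,0,0,0,0],
    [0,0,0,0,0,0],
    [0,0,0,0,0,0],
    [0,0,0,0,0,0],
    [0,0,0,0,0,0],
  ],
)

```text
clock: 50.15
tcp_pos: [0.5263, 0.0809, 0.0553]
orientation: [0.504, 0.496, 0.505, -0.495]
wrist_force: [1.7, 5.5, 2.8]
finger_gap: 0.0215
```

```bash
python3 lv.py 1.571 1
```

```text
[ 8.00892507e-04  3.51740312e-01 -3.56073588e-01  8.61929015e-01
  1.68624864e-03  1.55377830e+00] [0.52632104 0.08092776 0.05525292] [1.74941499 5.50848554 2.75903747] 0.021488776948870175
lever ang 1.5897685938961805 0.07088058456175282 cam 2.5810277328987157 yaw 0.017818906198241013
1 [-0.0, 1.3, 0.9] 1.1
```

Emit:
send_rows(
  plan=[
    [0,0.6,0.5,0.5,0,0],
    [0,1.2,0.8,1,0,0],
    [0,1.2,0.8,1,0,0],
    [0,1.2,0.8,1,0,0],
    [0,1.2,0.8,1,0,0],
    [0,1.2,0.8,1,0,0],
    [0,1.2,0.8,1,0,0],
    [0,1.2,0.8,1,0,0],
    [0,1.2,0.8,1,0,0],
    [0,1.2,0.8,1,0,0],
  ],
)

```text
clock: 51.4
tcp_pos: [0.5267, 0.081, 0.0552]
orientation: [0.5, 0.5, 0.501, -0.499]
wrist_force: [-0.7, 8.3, 5.7]
finger_gap: 0.0212
```

```bash
python3 lv.py 1.571 1
```

```text
[ 5.36818106e-05  3.53237551e-01 -3.53863587e-01  8.64010436e-01
  3.08983996e-03  1.56921704e+00] [0.52666647 0.08095584 0.05523328] [-0.73185286  8.34201234  5.66586484] 0.021216504184501238
lever ang 1.5848859975019325 0.07089816071253631 cam 2.5859103292929637 yaw 0.001632961073545969
1 [-0.0, 1.0, 0.9] 0.8
```

Emit:
send_rows(
  plan=[
    [0,0,0,0,0,0],
    [0,0,0,0,0,0],
    [0,0,0,0,0,0],
    [0,0,0,0,0,0],
    [-20,0,0,0,0,0],
    [-50,0,0,0,0,0],
    [-90,0,0,0,0,0],
    [-130,0,0,0,0,0],
    [-150,0,0,0,0,0],
    [-150,0,0,0,0,0],
  ],
  claw=50,
)

```text
clock: 52.65
tcp_pos: [0.5284, 0.0792, 0.2067]
orientation: [0.501, 0.501, 0.499, -0.499]
wrist_force: [0.9, 0.0, -0.4]
finger_gap: 0.0501
```

```bash
python3 - <<'E'
from h import *
c=cam("wrist");cv2.imwrite("pics/w19.png",c["frame"]); print(st()[1],st()[0]["wrist_force"])
t=cam("top");crop(t,130,110,460,290,2.4,"t19.png")
k=knob(np.pi/2,.093); print("pred knob",w2p(c,[k]),"axis",w2p(c,[l2w(-57.8,0,.03)]))
E
```

```text
[0.5274963  0.07925453 0.20518516] [-0.19180536 -0.41924121 -0.3418226 ]
pred knob [[279.64075134 206.36111413]] axis [[280.76126618 257.6008827 ]]
```

View pics/w19.png

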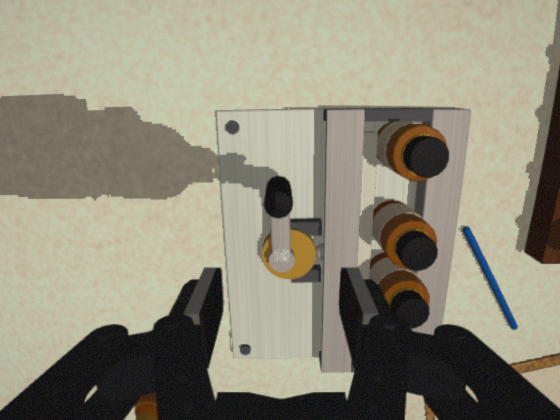

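View pics/t19.png

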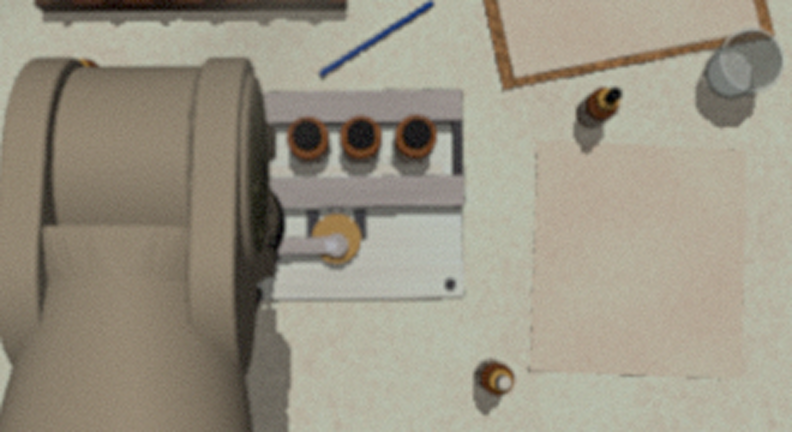

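```bash
python3 - <<'E'
from h import *
print(rel([.482,.318,.23],down(.347)))
E
```

```text
(array([ -25.8,  -45.1, -238.7]), array([-19.9,   0. ,   0.1]))
```

Emit:
send_rows(
  plan=[
    [-5,-4,-18,-3,0,0],
    [-15,-10,-50,-8,0,0],
    [-26,-18,-90,-13,0,0],
    [-26,-26,-130,-18,0,0],
    [-26,-33,-170,-20,0,0],
    [-26,-40,-210,-20,0,0],
    [-26,-44,-232,-20,0,0],
    [-26,-45,-239,-20,0,0],
    [-26,-45,-239,-20,0,0],
    [-26,-45,-239,-20,0,0],
  ],
  claw=60,
)

```text
clock: 54.0
tcp_pos: [0.4824, 0.3177, 0.2308]
orientation: [0.579, 0.406, 0.579, -0.406]
wrist_force: [1.0, 0.2, 0.4]
finger_gap: 0.0601
```

```bash
python3 - <<'E'
from h import *
c=cam("wrist");cv2.imwrite("pics/w20.png",c["frame"]); print(st()[1]); np.save("w20.npy",c)
t=cam("top");crop(t,130,110,460,290,2.4,"t20.png"); np.save("t20.npy",t)
def box(cx,cy,yaw,hx,hy,z): 
    a,b=np.cos(yaw),np.sin(yaw); return [[cx+a*x-b*y,cy+b*x+a*y,z] for x,y in [(hx,hy),(-hx,hy),(-hx,-hy),(hx,-hy)]]
print(w2p(c,box(.482,.318,.347,.015,.015,.144)).round(0).tolist(),w2p(c,box(.482,.318,.347,.05,.022,.097)).round(0).tolist())
E
```

```text
[0.48256689 0.31756281 0.23098836]
[[304.0, 197.0], [257.0, 197.0], [258.0, 240.0], [303.0, 240.0]] [[346.0, 172.0], [215.0, 172.0], [218.0, 226.0], [343.0, 226.0]]
```

View pics/w20.png

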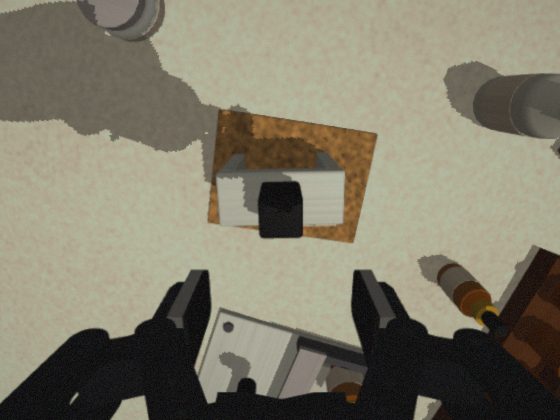

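View pics/t20.png

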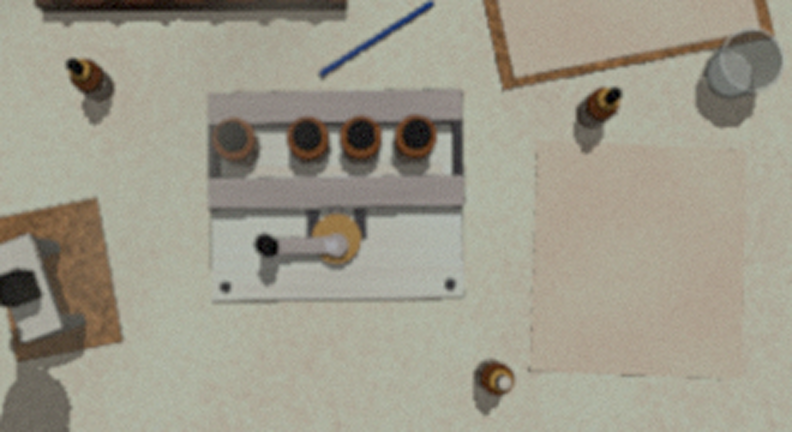

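```bash
python3 - <<'E'
from h import *
t=np.load("t20.npy",allow_pickle=True).item(); crop(t,210,140,330,240,6,"t20z.png")
s=cam("scene"); crop(s,200,160,450,310,3.2,"s20.png")
E
```

```text
(no output)
```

View pics/t20z.png

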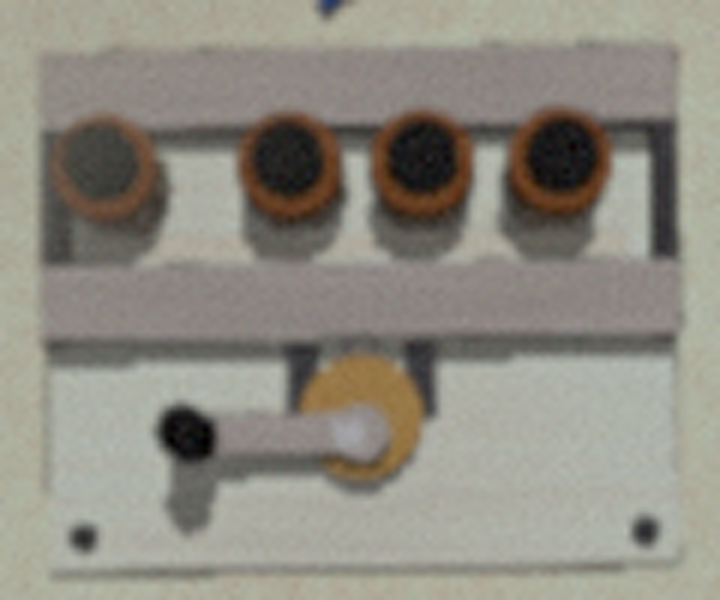

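View pics/s20.png

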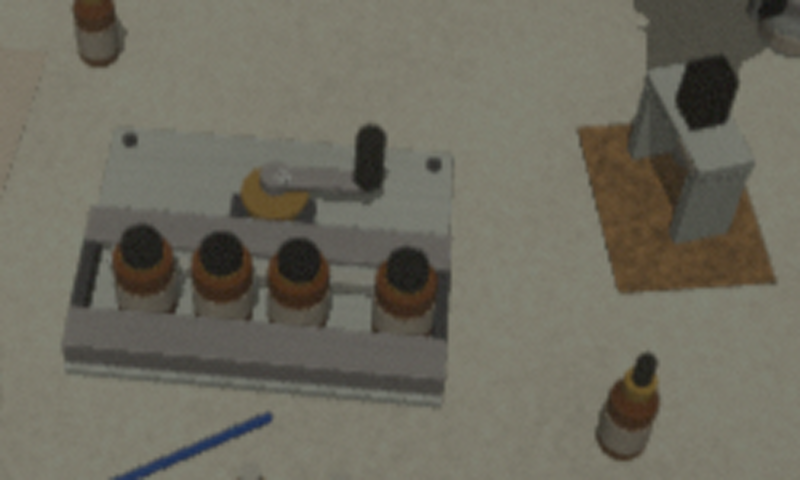

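```bash
python3 - <<'E'
from h import *
t=np.load("t20.npy",allow_pickle=True).item()
px=[((x+.5)/6-.5+210,(y+.5)/6-.5+140) for x,y in [(100,157),(289,157),(421,156),(560,154)]]
w=p2w(t,px,.09); c,s=np.cos(TH),np.sin(TH); d=w[:,:2]-O; print(w.round(4)); print(np.c_[d[:,0]*c+d[:,1]*s,-d[:,0]*s+d[:,1]*c].round(4))
E
```

```text
[[ 0.6351  0.1157  0.09  ]
 [ 0.6351  0.04    0.09  ]
 [ 0.6356 -0.0127  0.09  ]
 [ 0.6366 -0.0682  0.09  ]]
[[ 0.0501  0.1041]
 [ 0.0491  0.0284]
 [ 0.0488 -0.0243]
 [ 0.049  -0.0798]]
```

```bash
python3 - <<'E'
from h import *
c=np.load("w20.npy",allow_pickle=True).item(); crop(c,190,90,390,260,4,"w20z.png")
E
```

```text
(no output)
```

View pics/w20z.png

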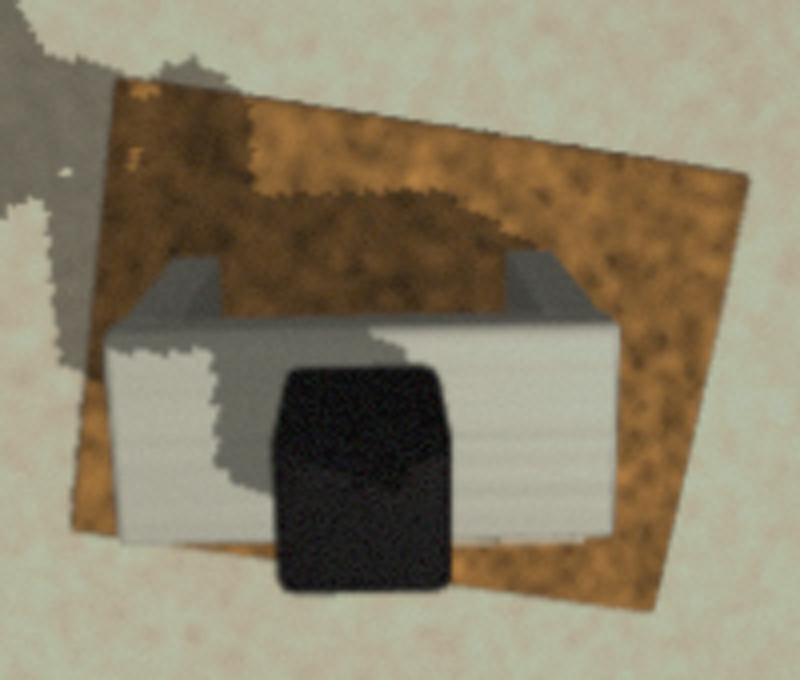

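```bash
python3 - <<'E'
from h import *
c=np.load("w20.npy",allow_pickle=True).item()
m=lambda P:[((x+.5)/4-.5+190,(y+.5)/4-.5+90) for x,y in P]
b=p2w(c,m([(618,323),(105,330),(120,543),(614,536)]),.097)
print(b.round(4),b.mean(0),np.degrees(np.arctan2(*(b[0]-b[1])[[1,0]])),np.degrees(np.arctan2(*(b[3]-b[2])[[1,0]])))
g=p2w(c,m([(280,590),(449,590)]),.144);print(g)
M=p2w(c,m([(117,80),(748,176),(653,610),(72,530)]),.004);print("mat",M.round(4),M.mean(0),np.degrees(np.arctan2(*(M[1]-M[0])[[1,0]])))
print(rel([*b.mean(0)[:2],.107],down(.34)))
E
```

```text
[[0.5198 0.3563 0.097 ]
 [0.4279 0.3216 0.097 ]
 [0.4434 0.2811 0.097 ]
 [0.5359 0.3162 0.097 ]] [0.48174737 0.31879096 0.097     ] 20.72661572543371 20.800359293278774
[[0.47321983 0.3009888  0.144     ]
 [0.49988788 0.31066371 0.144     ]]
mat [[0.4031 0.3585 0.004 ]
 [0.5576 0.3901 0.004 ]
 [0.5812 0.2748 0.004 ]
 [0.4261 0.2431 0.004 ]] [0.49198407 0.31663435 0.004     ] 11.547725974193316
(array([124.1,  -0.5,  -1.5]), array([0.4, 0. , 0. ]))
```

Emit:
send_rows(
  plan=[
    [15,0,-0.5,-0.6,0,0],
    [40,-0.5,-1,-0.6,0,0],
    [65,-0.5,-1,-0.6,0,0],
    [90,-0.5,-1,-0.6,0,0],
    [110,-0.5,-1,-0.6,0,0],
    [120,-0.5,-1,-0.6,0,0],
    [124,-0.5,-1,-0.6,0,0],
    [124,-0.5,-1,-0.6,0,0],
    [124,-0.5,-1,-0.6,0,0],
    [124,-0.5,-1,-0.6,0,0],
  ],
)

```text
clock: 55.4
tcp_pos: [0.482, 0.3194, 0.1078]
orientation: [0.581, 0.403, 0.581, -0.402]
wrist_force: [-1.0, 0.4, -0.2]
finger_gap: 0.0601
```

```bash
python3 - <<'E'
from h import *
c=cam("wrist");cv2.imwrite("pics/w21.png",c["frame"]);s,p,r=st(); print(p,s["wrist_force"])
E
```

```text
[0.48195949 0.31934268 0.10764223] [ 0.59994087 -0.15618402 -0.35594957]
```

View pics/w21.png

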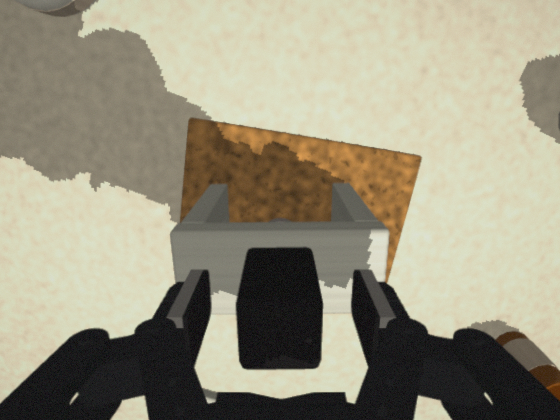

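Emit:
send_rows(
  plan=[
    [0,0,0,0,0,0],
    [0,0,0,0,0,0],
    [0,0,0,0,0,0],
    [0,0,0,0,0,0],
    [0,0,0,0,0,0],
    [0,0,0,0,0,0],
    [0,0,0,0,0,0],
    [0,0,0,0,0,0],
    [0,0,0,0,0,0],
    [0,0,0,0,0,0],
  ],
  claw=20,
  newtons=45,
)

```text
clock: 56.7
tcp_pos: [0.4817, 0.3192, 0.1073]
orientation: [0.581, 0.403, 0.581, -0.403]
wrist_force: [-1.7, -0.4, 5.9]
finger_gap: 0.0294
```

```bash
python3 - <<'E'
from h import *
s,p,r=st(); print(p,s["wrist_force"],s["finger_gap"],np.degrees(np.arctan2(r.as_matrix()[1,1],r.as_matrix()[0,1])))
E
```

```text
[0.4816766  0.3192153  0.10729964] [-1.73833055 -0.35019875  5.89155019] 0.029448852959498097 20.553996936784905
```

Emit:
send_rows(
  plan=[
    [-5,0,0,0,0,0],
    [-15,0,0,0,0,0],
    [-35,0,0,0,0,0],
    [-65,0,0,0,0,0],
    [-95,0,0,0,0,0],
    [-120,0,0,0,0,0],
    [-140,0,0,0,0,0],
    [-150,0,0,0,0,0],
    [-150,0,0,0,0,0],
    [-150,0,0,0,0,0],
  ],
)

```text
clock: 57.95
tcp_pos: [0.4812, 0.3189, 0.256]
orientation: [0.581, 0.402, 0.581, -0.403]
wrist_force: [-0.8, -0.2, -3.5]
finger_gap: 0.0296
```

```bash
python3 - <<'E'
from h import *
s,p,r=st(); print(p,s["wrist_force"],s["finger_gap"])
b=l2w(50,27.8,.24);print(b,rel(b,down(TH)))
c=cam("wrist");cv2.imwrite("pics/w22.png",c["frame"])
E
```

```text
[0.48119074 0.31892574 0.25599794] [-0.7818174  -0.17315979 -3.45083081] 0.02955252783779904
[0.63605112 0.03937407 0.24      ] (array([ 16. ,  46.9, 316.1]), array([19.8,  0. ,  0.1]))
```

View pics/w22.png

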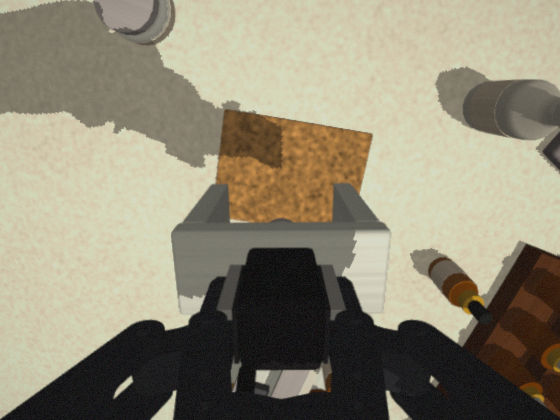

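Emit:
send_rows(
  plan=[
    [0,2,14,2,0,0],
    [0,7,48,5,0,0],
    [0,14,92,9,0,0],
    [2,21,140,13,0,0],
    [5,28,188,16,0,0],
    [8,35,234,18,0,0],
    [11,41,274,20,0,0],
    [14,45,302,20,0,0],
    [16,46.7,314,20,0,0],
    [16,47,316,20,0,0],
  ],
)

```text
clock: 59.25
tcp_pos: [0.6363, 0.039, 0.2404]
orientation: [0.502, 0.498, 0.502, -0.498]
wrist_force: [-0.3, 0.7, -2.3]
finger_gap: 0.0294
```

Emit:
send_rows(
  plan=[
    [8,0,0,0,0,0],
    [20,0,0,0,0,0],
    [32,0,0,0,0,0],
    [40,0,0,0,0,0],
    [45,0,0,0,0,0],
    [48,0,0,0,0,0],
    [48,0,0,0,0,0],
    [48,0,0,0,0,0],
    [48,0,0,0,0,0],
    [48,0,0,0,0,0],
  ],
)

```text
clock: 60.5
tcp_pos: [0.6367, 0.0397, 0.1933]
orientation: [0.503, 0.498, 0.502, -0.498]
wrist_force: [-0.1, -0.6, -3.1]
finger_gap: 0.0294
```

```bash
python3 - <<'E'
from h import *
s,p,r=st(); print(p,s["wrist_force"],s["finger_gap"])
b=l2w(50,27.8,.1375);print(b,rel(b,down(TH)))
c=cam("wrist");cv2.imwrite("pics/w23.png",c["frame"])
c=cam("scene");crop(c,200,150,450,310,3.2,"s23.png")
c=cam("top");crop(c,200,100,360,240,4,"t23.png")
E
```

```text
[0.63666303 0.03972257 0.19331248] [-0.09087256 -0.58123019 -3.10673474] 0.029372779027322615
[0.63605112 0.03937407 0.1375    ] (array([55.8, -0.6,  0.3]), array([-0.2,  0. , -0. ]))
```

View pics/w23.png

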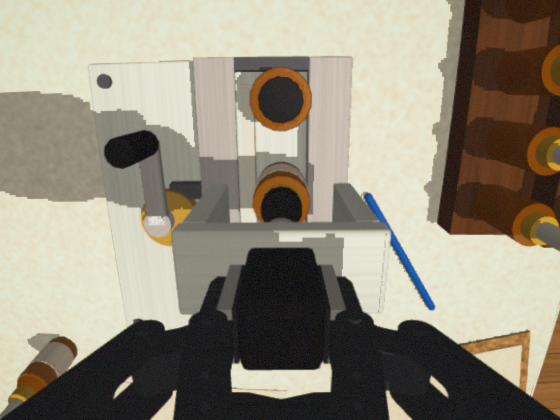

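View pics/s23.png

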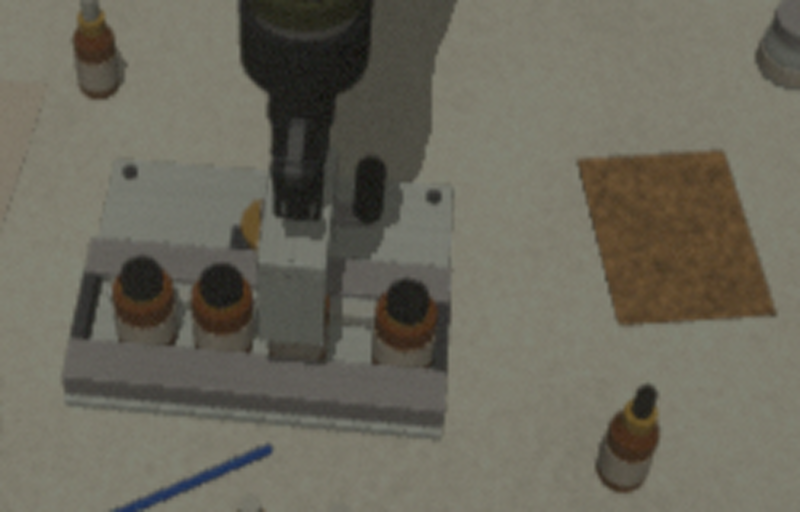

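Emit:
send_rows(
  plan=[
    [8,-0.5,0,0,0,0],
    [18,-0.5,0,0,0,0],
    [28,-0.5,0,0,0,0],
    [37,-0.5,0,0,0,0],
    [44,-0.5,0,0,0,0],
    [49,-0.5,0,0,0,0],
    [52,-0.5,0,0,0,0],
    [54,-0.5,0,0,0,0],
    [55,-0.5,0,0,0,0],
    [55,-0.5,0,0,0,0],
  ],
)

```text
clock: 61.9
tcp_pos: [0.6361, 0.0398, 0.1382]
orientation: [0.502, 0.498, 0.502, -0.498]
wrist_force: [-1.3, 0.2, -2.1]
finger_gap: 0.0293
```

Emit:
send_rows(
  plan=[
    [0.5,0,0,0,0,0],
    [0.5,0,0,0,0,0],
    [1,0,0,0,0,0],
    [1,0,0,0,0,0],
    [1,0,0,0,0,0],
    [1.5,0,0,0,0,0],
    [1.5,0,0,0,0,0],
    [1.5,0,0,0,0,0],
    [1.5,0,0,0,0,0],
    [1.5,0,0,0,0,0],
  ],
)

```text
clock: 63.15
tcp_pos: [0.6362, 0.0398, 0.1373]
orientation: [0.503, 0.498, 0.502, -0.497]
wrist_force: [-3.0, 0.1, 5.5]
finger_gap: 0.0292
```

```bash
python3 - <<'E'
from h import *
s,p,r=st(); print(p,s["wrist_force"],s["ft_torque"],s["finger_gap"],rel(l2w(50,27.8,.1375),down(TH)))
c=cam("wrist");cv2.imwrite("pics/w24.png",c["frame"])
c=cam("scene");crop(c,200,150,450,310,3.2,"s24.png")
E
```

```text
[0.63615011 0.03976741 0.13731649] [-2.96455196  0.08026684  5.5192706 ] [0.00994796 0.59304139 0.00725767] 0.029237273511310467 (array([-0.2, -0.1,  0.4]), array([-0.2,  0. , -0. ]))
```

View pics/w24.png

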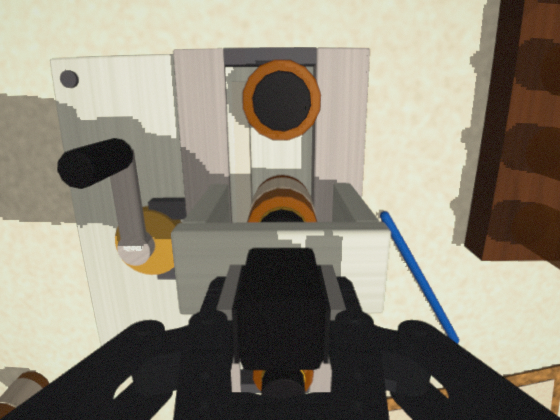

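View pics/s24.png

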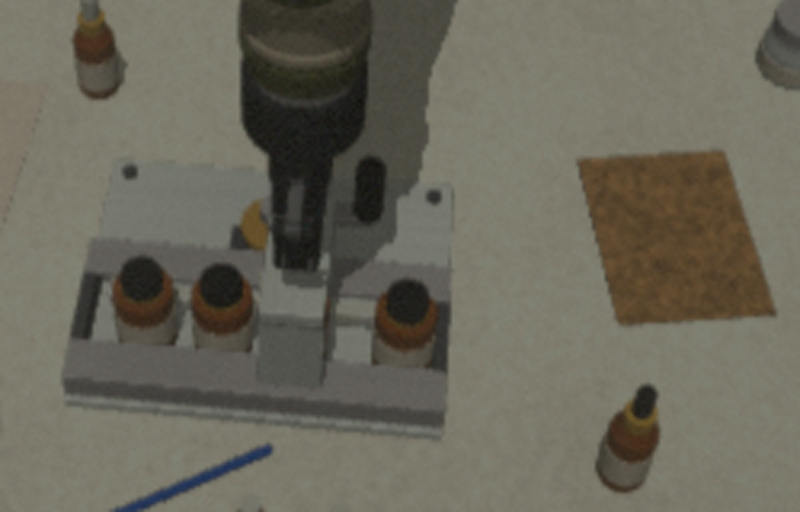

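Emit:
send_rows(
  plan=[
    [0,0,0,0,0,0],
    [0,0,0,0,0,0],
    [0,0,0,0,0,0],
    [0,0,0,0,0,0],
    [0,0,0,0,0,0],
    [0,0,0,0,0,0],
    [0,0,0,0,0,0],
    [0,0,0,0,0,0],
    [0,0,0,0,0,0],
    [0,0,0,0,0,0],
  ],
  claw=50,
)

```text
clock: 64.5
tcp_pos: [0.636, 0.0398, 0.1366]
orientation: [0.502, 0.498, 0.502, -0.498]
wrist_force: [0.3, 0.8, 0.6]
finger_gap: 0.05
```

```bash
python3 - <<'E'
from h import *
s,p,r=st(); print(p,s["wrist_force"],s["finger_gap"])
c=cam("wrist");cv2.imwrite("pics/w25.png",c["frame"])
c=cam("scene");crop(c,200,150,450,310,3.2,"s25.png")
E
```

```text
[0.63604213 0.03975401 0.13661485] [0.33721552 0.78333915 0.59298183] 0.05003452056984995
```

View pics/w25.png

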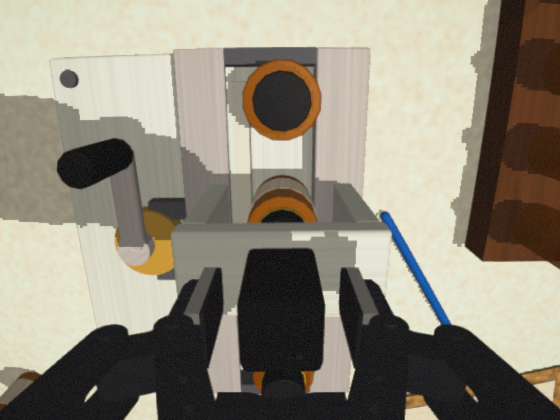

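View pics/s25.png

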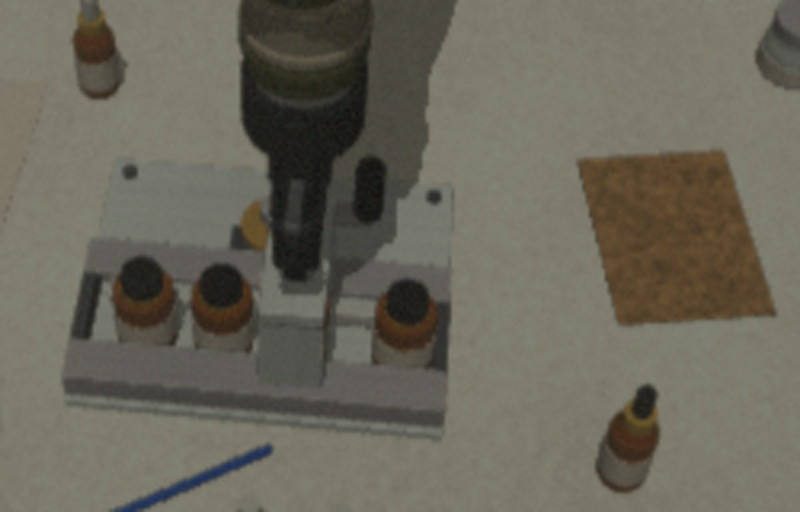

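```bash
python3 - <<'E'
from h import *
c=cam("wrist"); crop(c,200,40,360,240,4,"w25z.png"); np.save("w25.npy",c)
b=l2w(50,27.8,.09)
for y in (22,25,28,31,34): q=l2w(50,y,.09); print(y,((w2p(c,[q+[0,-.015,0],q+[0,-.022,-.018]])-[200,40])*4).round(0).tolist())
for y in (-20,-24,-28,-32): print(y,((w2p(c,[l2w(50,y,.09)])-[200,40])*4).round(0).tolist())
E
```

```text
22 [[324.0, 947.0], [324.0, 933.0]]
25 [[324.0, 929.0], [324.0, 916.0]]
28 [[324.0, 910.0], [324.0, 899.0]]
31 [[324.0, 890.0], [323.0, 881.0]]
34 [[324.0, 871.0], [323.0, 863.0]]
-20 [[326.0, 1108.0]]
-24 [[326.0, 1131.0]]
-28 [[326.0, 1153.0]]
-32 [[327.0, 1175.0]]
```

View pics/w25z.png

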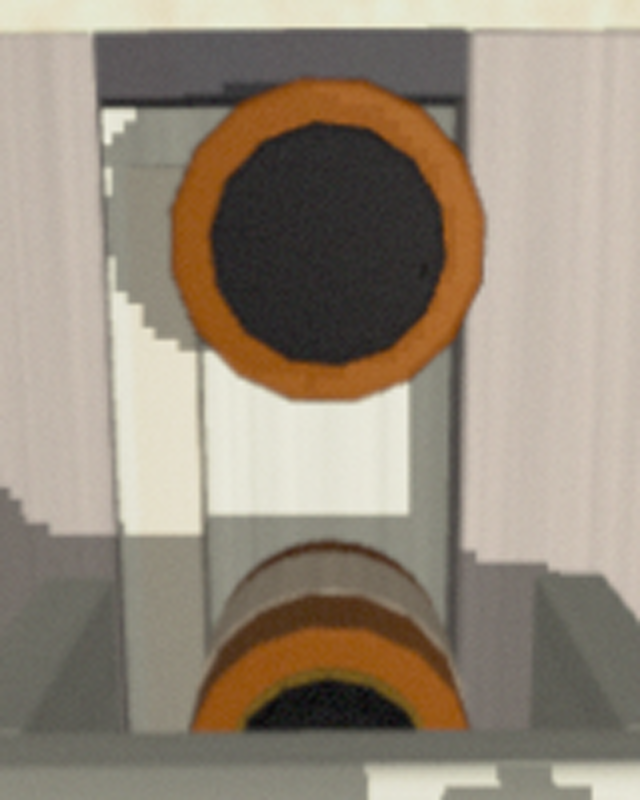

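```bash
python3 - <<'E'
from h import *
c=np.load("w25.npy",allow_pickle=True).item()
f=lambda q:((w2p(c,[q])-[200,40])*4).round(0)[0].tolist()
for y in (25,28,31): q=l2w(50,y,.09); print(y,f(q+[0,.015,0]),f(q+[0,.022,-.018]),f(q+[0,.022,-.079]))
for y in (100,103,106): print(y,f(l2w(50,y,.09)))
E
```

```text
25 [326.0, 731.0] [327.0, 645.0] [326.0, 555.0]
28 [326.0, 710.0] [326.0, 625.0] [326.0, 539.0]
31 [326.0, 689.0] [326.0, 606.0] [326.0, 523.0]
100 [323.0, 277.0]
103 [323.0, 252.0]
106 [323.0, 228.0]
```

Emit:
send_rows(
  plan=[
    [0,0,0,0,0,0],
    [0,0,0,0,0,0],
    [0,0,0,0,0,0],
    [0,0,0,0,0,0],
    [0,0,0,0,0,0],
    [0,0,0,0,0,0],
    [0,0,0,0,0,0],
    [0,0,0,0,0,0],
    [0,0,0,0,0,0],
    [0,0,0,0,0,0],
  ],
  claw=20,
  newtons=45,
)

```text
clock: 65.9
tcp_pos: [0.6362, 0.0397, 0.1367]
orientation: [0.503, 0.498, 0.502, -0.498]
wrist_force: [1.3, 0.7, 2.6]
finger_gap: 0.0297
```

Emit:
send_rows(
  plan=[
    [-3,0,0,0,0,0],
    [-8,0,0,0,0,0],
    [-16,0,0,0,0,0],
    [-28,0,0,0,0,0],
    [-45,0,0,0,0,0],
    [-65,0,0,0,0,0],
    [-85,0,0,0,0,0],
    [-100,0,0,0,0,0],
    [-110,0,0,0,0,0],
    [-110,0,0,0,0,0],
  ],
)

```text
clock: 67.15
tcp_pos: [0.6364, 0.0397, 0.2473]
orientation: [0.503, 0.498, 0.502, -0.497]
wrist_force: [0.1, 0.1, -2.5]
finger_gap: 0.0296
```

```bash
python3 - <<'E'
from h import *
s,p,r=st(); print(p,s["wrist_force"],s["finger_gap"])
print(rel([.490,.3175,.22],down(.21)))
c=cam("wrist");cv2.imwrite("pics/w26.png",c["frame"])
E
```

```text
[0.63641178 0.03973295 0.24734516] [ 0.1457374   0.12639456 -2.53872927] 0.02957873559020299
(array([  27.1, -143.8, -279.2]), array([-11.5,   0. ,  -0.1]))
```

View pics/w26.png

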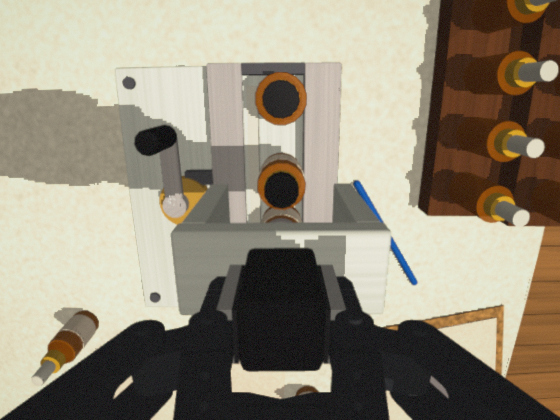

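Emit:
send_rows(
  plan=[
    [0,-7,-14,-1,0,0],
    [0,-22,-44,-3,0,0],
    [0,-42,-84,-5,0,0],
    [4,-64,-126,-7,0,0],
    [9,-86,-168,-9,0,0],
    [14,-108,-210,-10.5,0,0],
    [20,-127,-246,-11.5,0,0],
    [25,-138,-268,-11.5,0,0],
    [27,-143,-278,-11.5,0,0],
    [27,-144,-279,-11.5,0,0],
  ],
)

```text
clock: 68.45
tcp_pos: [0.4886, 0.3178, 0.2191]
orientation: [0.55, 0.444, 0.55, -0.445]
wrist_force: [0.5, -0.1, -1.8]
finger_gap: 0.0297
```

```bash
python3 - <<'E'
from h import *
s,p,r=st(); print(p,s["wrist_force"],s["finger_gap"])
print(rel([.490,.3175,.107],down(.21)))
c=cam("wrist");cv2.imwrite("pics/w27.png",c["frame"])
E
```

```text
[0.4885749  0.31775006 0.21913527] [ 0.47884322 -0.12466763 -1.81348492] 0.02972335602094068
(array([112.1,   1.4,   0.5]), array([0.1, 0. , 0. ]))
```

View pics/w27.png

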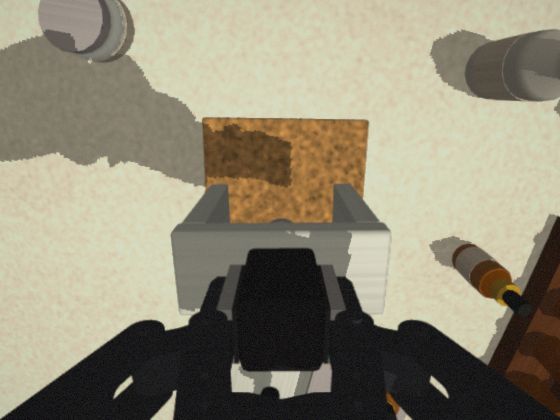

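Emit:
send_rows(
  plan=[
    [12,1,0,0,0,0],
    [32,1,0,0,0,0],
    [54,1,0,0,0,0],
    [74,1,0,0,0,0],
    [90,1,0,0,0,0],
    [100,1,0,0,0,0],
    [106,1,0,0,0,0],
    [109,1,0,0,0,0],
    [111,1,0,0,0,0],
    [111,1,0,0,0,0],
  ],
)

```text
clock: 69.75
tcp_pos: [0.4905, 0.3177, 0.1088]
orientation: [0.55, 0.445, 0.55, -0.445]
wrist_force: [-0.1, 0.9, -2.4]
finger_gap: 0.0299
```

Emit:
send_rows(
  plan=[
    [0.5,0,0,0,0,0],
    [0.5,0,0,0,0,0],
    [1,0,0,0,0,0],
    [1,0,0,0,0,0],
    [1.5,0,0,0,0,0],
    [1.5,0,0,0,0,0],
    [1.5,0,0,0,0,0],
    [1.5,0,0,0,0,0],
    [1.5,0,0,0,0,0],
    [1.5,0,0,0,0,0],
  ],
)

```text
clock: 71.0
tcp_pos: [0.4903, 0.3176, 0.107]
orientation: [0.55, 0.445, 0.55, -0.445]
wrist_force: [1.1, 0.3, -2.6]
finger_gap: 0.0295
```

Not yet in contact; a little lower.

Emit:
send_rows(
  plan=[
    [0.3,0,0,0,0,0],
    [0.5,0,0,0,0,0],
    [0.7,0,0,0,0,0],
    [0.7,0,0,0,0,0],
    [0.7,0,0,0,0,0],
    [0.7,0,0,0,0,0],
    [0.7,0,0,0,0,0],
    [0.7,0,0,0,0,0],
    [0.7,0,0,0,0,0],
    [0.7,0,0,0,0,0],
  ],
)

```text
clock: 72.25
tcp_pos: [0.4904, 0.3176, 0.1067]
orientation: [0.55, 0.445, 0.55, -0.445]
wrist_force: [-2.0, -0.7, 5.5]
finger_gap: 0.0297
```

Contact. Release, then rise.

Emit:
send_rows(
  plan=[
    [0,0,0,0,0,0],
    [0,0,0,0,0,0],
    [0,0,0,0,0,0],
    [0,0,0,0,0,0],
    [0,0,0,0,0,0],
    [0,0,0,0,0,0],
    [-10,0,0,0,0,0],
    [-35,0,0,0,0,0],
    [-70,0,0,0,0,0],
    [-100,0,0,0,0,0],
  ],
  claw=60,
)

```text
clock: 73.5
tcp_pos: [0.4906, 0.3177, 0.2084]
orientation: [0.55, 0.445, 0.55, -0.444]
wrist_force: [-0.2, 0.6, 0.7]
finger_gap: 0.0596
```

Emit:
send_rows(
  plan=[
    [-10,0,0,0,0,0],
    [-30,0,0,0,0,0],
    [-50,0,0,0,0,0],
    [-50,0,0,0,0,0],
    [-50,0,0,0,0,0],
    [-50,0,0,0,0,0],
    [-50,0,0,0,0,0],
    [-50,0,0,0,0,0],
    [-50,0,0,0,0,0],
    [-50,0,0,0,0,0],
  ],
)

```text
clock: 74.75
tcp_pos: [0.4904, 0.3176, 0.2564]
orientation: [0.55, 0.445, 0.55, -0.445]
wrist_force: [0.7, 0.7, 0.3]
finger_gap: 0.0599
```

```bash
python3 - <<'E'
from h import *
s,p,r=st(); print(p,s["wrist_force"],s["finger_gap"])
c=cam("wrist");cv2.imwrite("pics/w28.png",c["frame"])
t=cam("top");np.save("t28.npy",t);crop(t,200,130,360,250,5,"t28z.png");crop(t,110,110,460,290,2.2,"t28.png")
c=cam("scene");crop(c,70,130,470,320,2,"s28.png")
E
```

```text
[0.49038669 0.31756423 0.25638054] [0.72470507 0.68503701 0.31658128] 0.05993904398306048
```

View pics/w28.png

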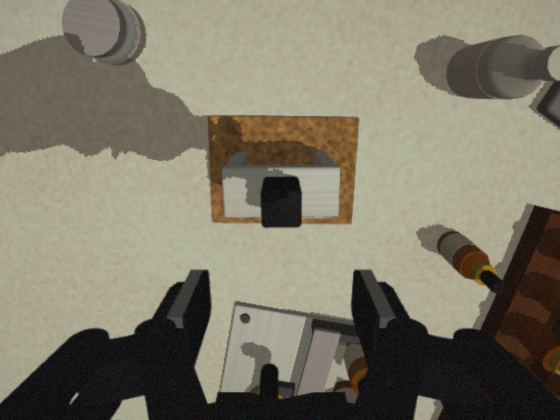

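View pics/t28z.png

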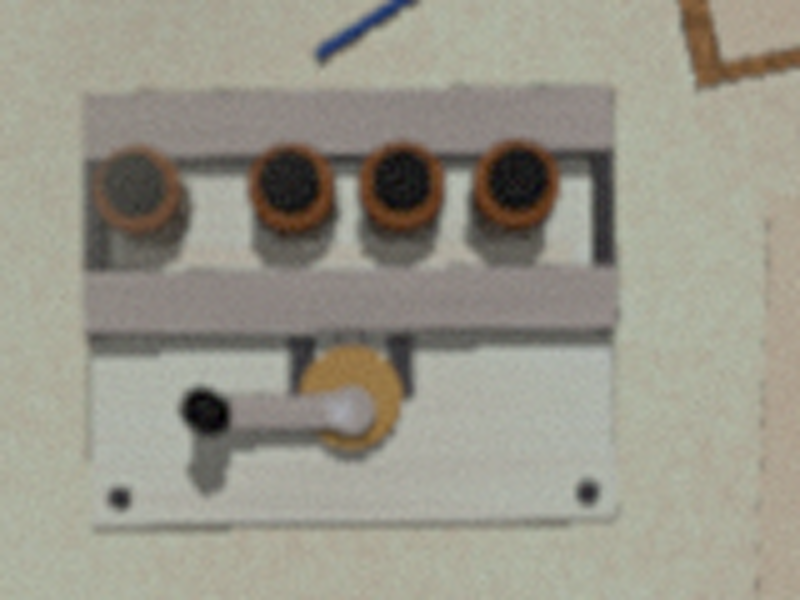

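View pics/s28.png

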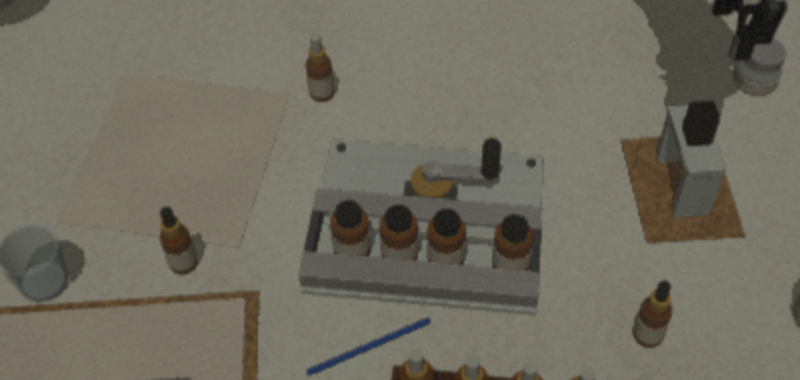

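```bash
python3 - <<'E'
from h import *
c=np.load("w25.npy",allow_pickle=True).item()
f=lambda q:((w2p(c,[q])-[200,40])*4).round(0)[0].tolist()
q=l2w(50,103.5,.09);print(f(q),f(q-[0,0,.028]), "cap",[f(q+[0,s*.015,0]) for s in(-1,1)],"body",[f(q+[0,s*.022,-.028]) for s in(-1,1)])
t=np.load("t28.npy",allow_pickle=True).item()
m=lambda x,y:((x+.5)/5-.5+200,(y+.5)/5-.5+130)
k=p2w(t,[m(207,411)],.093)[0]
for z in(.04,.05): 
  a=p2w(t,[m(351,409)],z)[0];d=k-a;print(d*1000,2.6+np.pi/2-(np.arctan2(d[1],d[0])-TH))
E
```

```text
[323.0, 248.0] [323.0, 245.0] cap [[322.0, 370.0], [324.0, 122.0]] body [[321.0, 400.0], [324.0, 82.0]]
[-4.06901349 67.22039613 53.        ] 2.5533767824527285
[-3.52144678 67.42313412 43.        ] 2.5616537902352032
```

```bash
python3 - <<'E'
from h import *
print(job.hand_in()); print(get_state()["clock"])
E
```

```text
the job is handed in; nothing more can be done
None
the job is handed in; nothing more can be done
```

I finished the job and handed it in at about 75 s of the 210 s allowed. The report gave no verdict.

**What I did:**
1. I swung the cam lever back to its open stop.
2. I stood all four squat bottles in the channel.
3. I turned the cam to its high point, with the lever along the cradle's +y.
4. I stood the gauge on both rails over the second bottle from the +y end and let go of it for about a second, so it stood by itself.
5. I put the gauge back upright on its cork mat and lifted the arm clear.

**What the last checks showed:**
- **Bottles:** All four stand upright against the fence, with their centres at x about 49–50 mm in the cradle's frame.
- **Bystanders:** All three dropper bottles are still standing.
- **Gauge on the bottle:** Its foot was centred on the cap to within about 1–2 mm.

**What was off or disagreed:**
- **Shifted bottle:** The bottle at the +y end ended up about 20 mm further along the channel than I placed it, next to the end stop. I first saw this after clamping. It was probably the announced knock. It was still upright and against the fence, so I left it there.
- **Cam angle:** The gripped knob gave 2.59 rad and the top camera gave about 2.56 rad, against the target of 2.6. That is a negligible difference in follower lift, so I did not adjust it.
- **Not measured directly:** I could not read the gauge value or the follower travel. I judged both from the pictures and poses.

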